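# Clear the fob carousel, load the returned fobs and turn them in

### The job

First clear the pan of the fob carousel: stand the porcelain cup upright on the cork coaster and lay the pewter key ring disc flat in the aluminium card tray. Then lay every lime green fob from the counter flat in the pan, side by side, and swing the turntable by its upright handle half a turn clockwise until it comes up against its stop, with the pan under the steel head. Finally push the chrome button on the head fully down and let go; never tip the cup over and leave the bottle, the bell and the cardboard box where they are.

Things in the scene. Friction and masses are not known exactly. Their poses are not given: they have to be found in the camera images.
- cup: white porcelain cup without a handle, 80 mm high, 64 mm across its rim and narrower at the foot, wall 4 mm, standing in the pan at the start. Origin at the centre of its underside, z up
- disc: pewter key ring disc, 52 mm across and 22 mm thick, with a small wire loop on its edge that sticks out 12 mm, lying in the pan at the start. Origin at the centre of its underside; x towards the loop, z up
- fob1: one of two to four alike lime green locker fobs (None if absent): a rounded slab 58 x 32 x 20 mm with a small flat wire loop on one end, 41 mm from the centre to the loop's outer end. Origin under the slab's centre; x along the slab towards the loop, z up
- fob2: one of two to four alike lime green locker fobs (None if absent): a rounded slab 58 x 32 x 20 mm with a small flat wire loop on one end, 41 mm from the centre to the loop's outer end. Origin under the slab's centre; x along the slab towards the loop, z up
- fob3: one of two to four alike lime green locker fobs (None if absent): a rounded slab 58 x 32 x 20 mm with a small flat wire loop on one end, 41 mm from the centre to the loop's outer end. Origin under the slab's centre; x along the slab towards the loop, z up
- fob4: one of two to four alike lime green locker fobs (None if absent): a rounded slab 58 x 32 x 20 mm with a small flat wire loop on one end, 41 mm from the centre to the loop's outer end. Origin under the slab's centre; x along the slab towards the loop, z up
- coaster_top (a point): centre of the top of the round cork coaster, 100 mm across and 5 mm thick, fixed on the counter
- card_tray_in (a point): centre of the inner floor of the shallow brushed aluminium card tray, fixed on the counter: 130 x 110 mm outside (x by y), wall 4 mm, rim 12 mm above the counter, inner floor 4 mm above the counter
- pan (a point): centre of the floor of the carousel's pan, a shallow rectangular pan that turns with the turntable: inner floor 110 mm (x, along the turntable's radius, towards the axle) by 186 mm (y), 32 mm above the counter, rim 9 mm above the floor. At joint value 0 it lies on the robot's side of the axle and is open from above; at half a turn it is under the steel head
- handle_top (a point): centre of the top of the turntable's handle, an upright round steel post 16 mm thick whose top is 98 mm above the counter and which stands 70 mm proud of the turntable, 135 mm from the axle. It turns with the turntable; at 0 it is on the robot's right of the axle, and it comes past the robot's side to the left
- axle (a point): point on the turntable's upright axle, at the top of the turntable, 28 mm above the counter; fixed. x points to the steel head, y to the left as seen from the robot, z up.
- turntable (a joint): angle of the turntable, rad: 0 with the pan towards the robot (it may start up to 0.12 on), growing clockwise as seen from above; end stops at 0 and at half a turn, 3.14; moderate friction holds it where it is left
- button_top (a point): centre of the top of the polished chrome push button, 36 mm across, on top of the steel head; pushed straight down. In the axle's frame the head is a block over x 50 to 180, y -155 to 155 mm, 80 to 120 mm above the counter, open below but for two legs 30 mm square at x 165, y +-140 mm
- button (a joint): travel of the chrome button, m: 0 released, 0.006 fully down; about 5 N holds it down, and it springs back
- sanitiser: white bottle, 60 mm across and 160 mm high, to be left alone. Origin at the centre of its underside
- bell: brass counter bell, 80 mm across and 52 mm high, to be left alone. Origin at the centre of its underside
- card_box: cardboard box, 95 x 60 x 50 mm, to be left alone. Origin at the centre of its underside

How it is judged:
By the outcome, as a careful person would: the job done as asked, in the order asked, and still so for the second after the job is handed in, with the robot touching nothing.
Of fob1, fob2, fob3, fob4 only 2 to 4 are there at a start; the rules pass over those that are not, and their reading is None.
At some moment in a run one of fob1, fob2, fob3, fob4, disc may be knocked a few centimetres aside while the robot is not near it.
It also fails if it takes over 210 s, if anything falls off the work surface, if the arm or the gripper's body presses on something with over 40 N, if the wrist force passes 120 N, or if a joint passes its speed limit or range.

### The arm

A 7-joint arm with a two-finger parallel gripper is mounted at the origin on the work surface. World frame = base frame: x ahead of the robot, y to its left, z up, the work surface at z = 0. Lengths are in m, angles in rad, forces in N, time in s.
With the tool pointing down it reaches from about 0.425 to 0.925 m from the base axis. Payload 6.8 kg.
Tool frame: the origin (TCP) lies at the very end of the fingers, on their centre line; the grasp point (between the pads) lies bot.grip_depth behind it (bot.grip_depth is the distance from the TCP to the grasp point, in m); z points along the fingers, y is the line along which they close (so a half turn about z gives the same grasp; the last joint's range is limited). The gripper opens to 85 mm and grips with 20 to 120 N. Pads are 22 mm wide; open, the fingers measure 114 mm over their backs; the gripper's body (76 mm by 85 mm) begins 54 mm behind the grasp point. The pads swing forward as they close: fully open they stand 13 mm farther back than shut.
Start: joints at [1.158, 0.477, 0.022, 1.555, -0.011, 1.109, -0.083], TCP at [0.203, -0.644, 0.201] pointing down, gripper open.
Joint ranges: [-2.96, 2.96], [-0.34, 2.1], [-1.41, 1.46], [0.24, 2.44], [-1.37, 4.51], [0.17, 1.92], [-2.96, 2.96]. Speed limits (rad/s): [2.39, 2.39, 3.14, 3.14, 3.14, 3.14, 3.14].

### API

Orientations are given as a unit quaternion [w, x, y, z].
In Python, from station import bot gives the robot as it stands.
- The arm moves only by the tool send_rows, never from a script. Its arguments are lists of equal length, an entry for each row: "slide": the shift along the tool's x, y, z in mm, a list of three; "roll": the turn about the tool's z in degrees; "claw": the opening, from 0 (shut) to 1 (fully open). A call has exactly 8 rows; each row is the pose to reach, as a shift and turn from the pose commanded when the call began, along the tool's axes at that moment; what a row does not reach only later rows make up. A row lasts 1/12 s, in which the tool goes at most 41.7 mm and 7.16 degrees, less where a joint would pass 70% of its speed; a pose out of reach is approached as far as the arm can. A call with a gripper value outside its range is refused whole. The fingers move at their own pace and stop on an object; "force" is the grip in N (left out, the last holds). Time passes only in rows, so rows that repeat a pose let the fingers close, or fill a call up. It gives the time, the measured TCP pose, the force, the opening and the grip force at its end, in the units of the state.
- bot.get_obs(): the state, without advancing time (a new reading comes with each control period).
- bot.read_camera(name): name is "scene" or "top"; returns the picture (480x640x3 uint8, red, green, blue); there is no depth.
- bot.camera_model(name): a dict with "camera_matrix" (3x3 intrinsics, pixels), "D" ([k1, k2, p1, p2, k3] as OpenCV has them; the pictures are not rectified), "camera_from_world" (4x4, takes a point from world to camera coordinates). Camera axes: x right, y down, z forward; pixel columns grow to the right and rows downward; lengths in m; the calibration is good to about 2 mm. A picture is of the moment at which its call begins. camera_model takes no time and is no camera call.
- bot.hand_in(): hands the job in; it is judged then, once.
The state is a dict: "t": time; "q": joint angles; "joint_vel": joint speeds; "joint_torque": joint torques, N m; "eef_pos": TCP position; "tool_rot": TCP orientation; "contact_force": force on the tool from outside, world axes, zero at the start; "torque": the same for the moment, N m; "gripper_width": opening from 0.0 (shut) to 1.0 (fully open); "grasp_force": force on a finger pad.
Only numpy, scipy, OpenCV 4.12 (cv2) and the standard library are available. Lean on these libraries where they do the work, as an engineer would, in place of code of your own. Each camera call takes 0.05 s, during which the arm holds its last target. There are 200 camera calls.

## Working session

There is one attempt and no reset: what is moved stays moved. The work goes in short steps, Python scripts to look and compute and a tool call to move; the robot and the scene stay as the last step left them, time stands still between calls to the robot, and variables do not carry over. Pictures are saved under pics/ and viewed, at most 14 in all, crops included, and the job is handed in when it is done.

Besides the shell and the picture viewer there is one more tool, called after "Request:" as a command line: name --pt "numbers of a row" for each row, then --argument value for the rest. send_rows: Moves the arm, as the interface text tells. Its arguments: {"type":"object","properties":{"slide":{"type":"array","items":{"type":"array","items":{"type":"number"}}},"roll":{"type":"array","items":{"type":"number"}},"claw":{"type":"array","items":{"type":"number"}},"force":{"type":"number"}},"required":["slide","roll","claw"]}

```bash
ls; mkdir -p pics; python3 - <<'E'
from station import bot
import cv2,numpy as np
for n in("scene","top"):
    cv2.imwrite(f"pics/{n}0.png",bot.read_camera(n)[:,:,::-1]); m=bot.camera_model(n)
    print(n,np.round(m["camera_matrix"],1).tolist(),np.round(m["D"],3),np.round(m["camera_from_world"],3).tolist())
print(bot.grip_depth,bot.get_obs())
E
```

```text
pics
scene [[596.3, 0.0, 313.7], [0.0, 596.3, 239.9], [0.0, 0.0, 1.0]] [-0.2  0.   0.   0.   0. ] [[0.359, 0.933, -0.011, -0.219], [0.688, -0.272, -0.673, -0.326], [-0.631, 0.234, -0.739, 1.774], [0.0, 0.0, 0.0, 1.0]]
top [[517.8, 0.0, 320.7], [0.0, 517.8, 236.0], [0.0, 0.0, 1.0]] [-0.142  0.     0.     0.     0.   ] [[-0.012, -1.0, -0.018, 0.056], [-0.982, 0.015, -0.188, 0.579], [0.188, 0.015, -0.982, 1.082], [0.0, 0.0, 0.0, 1.0]]
0.0187 {'t': 0.1, 'q': array([ 1.1579223 ,  0.47769104,  0.02233575,  1.55630223, -0.01148374,
        1.10929399, -0.08311092]), 'joint_vel': array([ 2.45482546e-05, -6.93480601e-04, -5.85130693e-04, -4.58002463e-04,
       -4.37374532e-04,  1.06727925e-03, -1.49193709e-03]), 'joint_torque': array([ 5.05917749e-03, -5.97759140e+01,  1.61442328e+00, -2.81951487e+01,
        1.29768590e-02,  5.09355115e-03, -8.75631855e-06]), 'eef_pos': array([ 0.20237464, -0.64336913,  0.1997618 ]), 'tool_rot': array([-7.62366731e-04,  9.88409501e-01,  1.51809239e-01, -1.79571175e-04]), 'contact_force': array([ 0.51095998, -0.465304  , -0.85613347]), 'torque': array([ 0.01163556, -0.03617058,  0.06218087]), 'grasp_force': 0.0, 'gripper_width': 1.0024180346771192}
```

View pics/scene0.png

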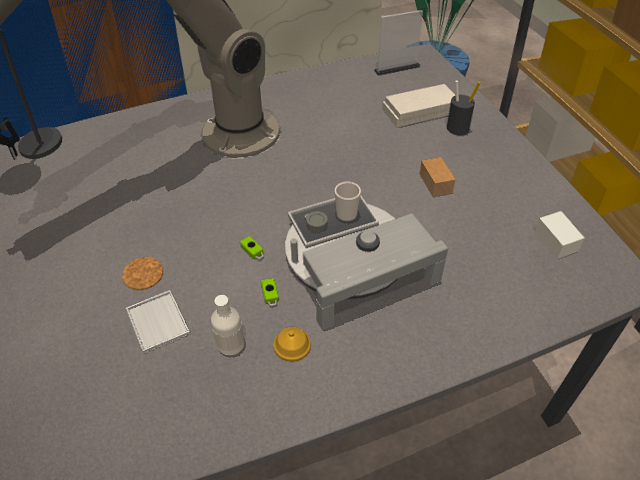

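View pics/top0.png

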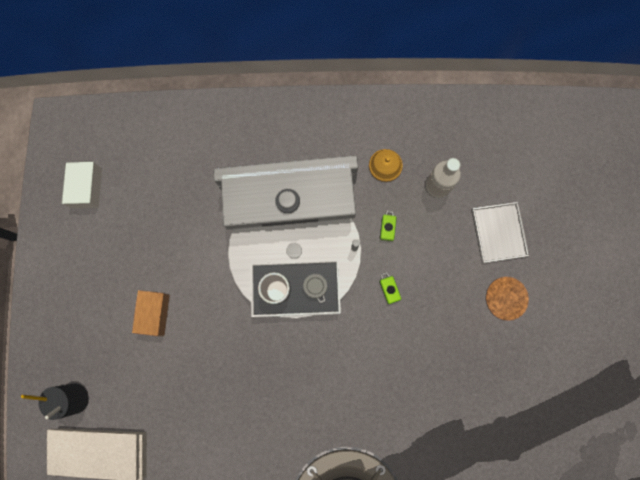

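The scene view shows the cup (347,200) and disc (316,222) in the pan, two fobs (252,247) and (270,291), the coaster (143,272) and the tray (158,320). The top view shows the cup (274,288), disc (315,286), fobs (388,227) and (390,289), coaster (508,298), tray (500,233), handle (355,245) and button (288,200). I'll enlarge both for exact readings.

```bash
cat > h.py <<'E'
import cv2,numpy as np
from station import bot
def model(n):
    m=bot.camera_model(n); return np.array(m["camera_matrix"]),np.array(m["D"]),np.array(m["camera_from_world"])
def ray(n,p):
    K,D,T=model(n); u=cv2.undistortPoints(np.array([[p]],float),K,D)[0,0]
    R,t=T[:3,:3],T[:3,3]; return -R.T@t, R.T@np.array([u[0],u[1],1])
def atz(n,p,z):
    c,d=ray(n,p); return c+d*(z-c[2])/d[2]
def tri(ps,pt):
    c1,d1=ray("scene",ps);c2,d2=ray("top",pt)
    s=np.linalg.lstsq(np.c_[d1,-d2],c2-c1,rcond=None)[0]
    a,b=c1+s[0]*d1,c2+s[1]*d2; return (a+b)/2,np.linalg.norm(a-b)
def proj(n,P):
    K,D,T=model(n); return cv2.projectPoints(np.array([P],float),cv2.Rodrigues(T[:3,:3])[0],T[:3,3],K,D)[0][0,0]
def crop(img,x0,y0,x1,y1,f,out,grid=20):
    c=cv2.resize(img[y0:y1,x0:x1,::-1],None,fx=f,fy=f,interpolation=cv2.INTER_CUBIC)
    for x in range(-(-x0//grid)*grid,x1,grid):
        X=int((x-x0+.5)*f); cv2.line(c,(X,0),(X,6),(0,0,255),1); cv2.putText(c,str(x),(X-10,18),0,.35,(0,255,255),1)
    for y in range(-(-y0//grid)*grid,y1,grid):
        Y=int((y-y0+.5)*f); cv2.line(c,(0,Y),(6,Y),(0,0,255),1); cv2.putText(c,str(y),(8,Y+4),0,.35,(0,255,255),1)
    cv2.imwrite(out,c)
def green(n,img):
    h=cv2.cvtColor(img,cv2.COLOR_RGB2HSV); m=cv2.inRange(h,(35,140,60),(60,255,255))
    m=cv2.morphologyEx(m,cv2.MORPH_CLOSE,np.ones((9,9),np.uint8))
    cs,_=cv2.findContours(m,0,1); return [(cv2.minAreaRect(c)) for c in cs if cv2.contourArea(c)>20]
E
python3 - <<'E'
from h import *
t=cv2.imread("pics/top0.png")[:,:,::-1]; s=cv2.imread("pics/scene0.png")[:,:,::-1]
crop(t,210,140,540,325,2.4,"pics/top0c.png"); crop(s,115,175,455,365,2.35,"pics/scene0c.png")
print(green("top",t));print(green("scene",s))
E
```

```text
[((390.0546875, 289.5255432128906), (25.63072967529297, 14.267772674560547), 70.01689147949219), ((387.9653625488281, 227.34652709960938), (13.532506942749023, 24.776426315307617), 5.710592269897461)]
[((269.6235046386719, 290.30584716796875), (24.079282760620117, 13.883550643920898), 77.47119140625), ((251.25003051757812, 246.75003051757812), (22.62741470336914, 13.435027122497559), 45.0)]
```

View pics/top0c.png

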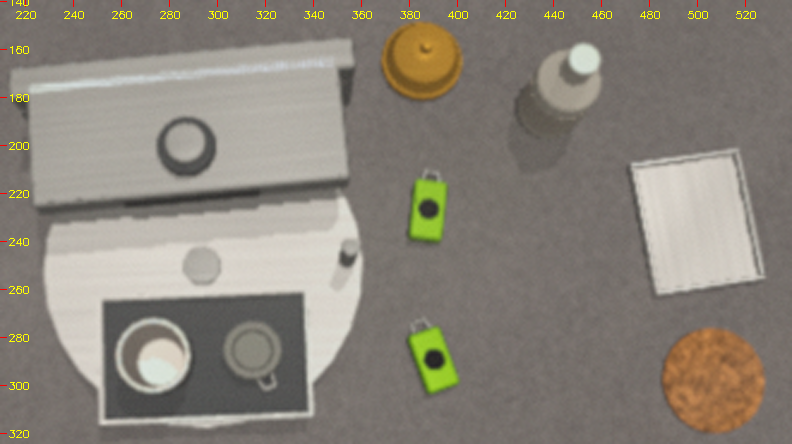

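View pics/scene0c.png

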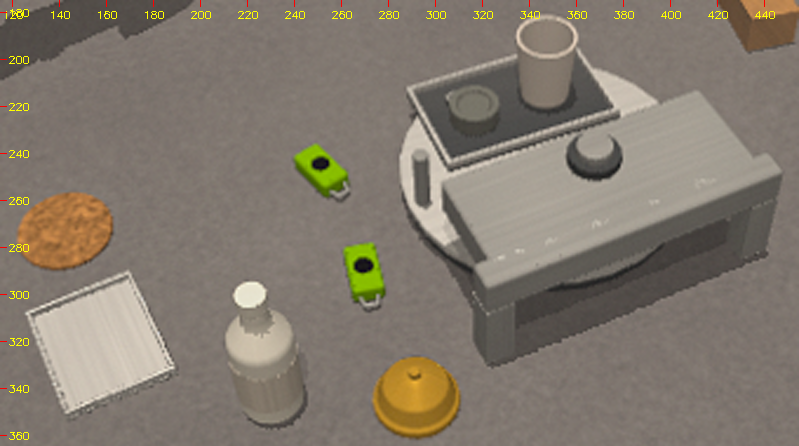

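```bash
python3 - <<'E'
from h import *
np.set_printoptions(precision=4,suppress=True)
T=lambda x,y:(210+x/2.4-.5,140+y/2.4-.5); S=lambda x,y:(115+x/2.35-.5,175+y/2.35-.5)
for n,a,b in [("cup rim",(153,356),(547,39)),("disc top",(252,350),(474,102)),("coaster",(714,380),(65,229)),("tray rim",(697.5,221.8),(100,342)),
 ("fobA",(433,359),(320,163)),("fobB",(428,209),(363,265)),("handle",(350,243),(420,153)),("button",(185,141),(597,146)),
 ("tray c1",(632,164),(68,411)),("tray c2",(738,150),(27,315)),("bell top",(426,48),(415,374))]:
    print(n,*tri(S(*b),T(*a)))
for n,p,z in [("loopA",(419,321),.01),("A",(433,359),.02),("loopB",(431,171),.01),("B",(428,209),.02),("axle cap",(202,265),.03),("loopdisc",(268,388),.04),("disc top",(252,350),.054),("cuprim",(153,356),.112)]:
    print(n,atz("top",T(*p),z))
for p in [(103,301),(304,293),(314,415),(100,424)]: print("pan",atz("top",T(*p),.041))
for p in [(632,164),(738,150),(763,278),(657,295)]: print("tray",atz("top",T(*p),.012))
for p in [(547,200),(560,80)]: pass
print("bottle",atz("top",T(584,58),.16))
o=bot.get_obs(); from scipy.spatial.transform import Rotation as R
print(R.from_quat(o["tool_rot"],scalar_first=True).as_matrix())
E
```

```text
cup rim [0.4626 0.1459 0.104 ] 0.0010796286422421213
disc top [0.4717 0.0617 0.0516] 0.0016236951002369226
coaster [ 0.4399 -0.3753  0.0017] 0.00036322789353423416
tray rim [ 0.5932 -0.3689  0.0037] 0.0007083146629206347
fobA [ 0.4639 -0.1057  0.0174] 0.0021921867778351236
fobB [ 0.6064 -0.1059  0.0172] 0.0019305166641397594
handle [ 0.5598 -0.027   0.0989] 0.0025829634690956362
button [0.6448 0.1162 0.1372] 0.00020968546442403456
tray c1 [ 0.6532 -0.3681 -0.0295] 0.09837845905405221
tray c2 [ 0.6339 -0.3974  0.1111] 0.042621924286489365
bell top [ 0.7587 -0.1065  0.0421] 0.00043337953766196856
loopA [ 0.5008 -0.0936  0.01  ]
A [ 0.464  -0.1044  0.02  ]
loopB [ 0.6455 -0.1101  0.01  ]
B [ 0.6061 -0.1046  0.02  ]
axle cap [0.5539 0.109  0.03  ]
loopdisc [0.4382 0.0486 0.04  ]
disc top [0.4717 0.0624 0.054 ]
cuprim [0.4621 0.1456 0.112 ]
pan [0.5197 0.1998 0.041 ]
pan [0.5247 0.0145 0.041 ]
pan [0.4132 0.0073 0.041 ]
pan [0.4071 0.2015 0.041 ]
tray [ 0.6494 -0.3058  0.012 ]
tray [ 0.6624 -0.4131  0.012 ]
tray [ 0.5356 -0.4273  0.012 ]
tray [ 0.5212 -0.3215  0.012 ]
bottle [ 0.7075 -0.228   0.16  ]
[[ 0.9539  0.3001 -0.0006]
 [ 0.3001 -0.9539  0.0015]
 [-0.0001 -0.0016 -1.    ]]
```

Request:
send_rows --pt "316 -182 -20" --pt "316 -182 -20" --pt "316 -182 -20" --pt "316 -182 -20" --pt "316 -182 -20" --pt "316 -182 -20" --pt "316 -182 -20" --pt "316 -182 -20" --roll '[17.5, 17.5, 17.5, 17.5, 17.5, 17.5, 17.5, 17.5]' --claw '[1, 1, 1, 1, 1, 1, 1, 1]' --force 30

```text
t: 0.77
eef_pos: [0.4286, -0.397, 0.2187]
tool_rot: [-0.0, 1.0, -0.0, -0.0]
contact_force: [0.4, -1.3, -0.3]
gripper_width: 1.0
grasp_force: 0.0
```

```bash
cat >> h.py <<'E'
def go(*targets):
    """print slide (mm) and roll (deg) to each (x,y,z[,yaw deg]) in turn, from the pose before"""
    from scipy.spatial.transform import Rotation as R
    o=bot.get_obs(); p=o["eef_pos"]; M=R.from_quat(o["tool_rot"],scalar_first=True).as_matrix()
    yaw=np.degrees(np.arctan2(M[1,0],M[0,0])); print("t",round(o["t"],2),"at",np.round(p,4),"yaw",round(yaw,2),"tilt",np.round(M[:2,2],4),"w",round(o["gripper_width"],3),"gf",round(o["grasp_force"],1),"F",np.round(o["contact_force"],1))
    for T in targets:
        ty=T[3] if len(T)>3 else yaw; d=(np.array(T[:3])-p)*1000
        c,s=np.cos(np.radians(yaw)),np.sin(np.radians(yaw))
        print(T,"slide",np.round([c*d[0]+s*d[1],s*d[0]-c*d[1],-d[2]],1),"roll",round(((yaw-ty)+180)%360-180,1)); p=np.array(T[:3]);yaw=ty
E
python3 -c "
from h import *
go((.463,.146,.22,0),(.463,.146,.068,0))"
```

```text
t 0.77 at [ 0.4286 -0.397   0.2187] yaw -0.04 tilt [-0.0005  0.0003] w 1.0 gf 0.0 F [ 0.4 -1.3 -0.3]
(0.463, 0.146, 0.22, 0) slide [  34.  -543.    -1.3] roll -0.0
(0.463, 0.146, 0.068, 0) slide [  0.   0. 152.] roll 0
```

Request:
send_rows --pt "17 -40 0" --pt "17 -80 0" --pt "17 -120 0" --pt "17 -160 0" --pt "17 -200 0" --pt "17 -240 0" --pt "17 -270 0" --pt "17 -280 0" --roll '[0, 0, 0, 0, 0, 0, 0, 0]' --claw '[1, 1, 1, 1, 1, 1, 1, 1]'

```text
t: 1.43
eef_pos: [0.4447, -0.1137, 0.2188]
tool_rot: [-0.001, 1.0, 0.003, -0.0]
contact_force: [-0.4, 0.7, 0.6]
gripper_width: 1.003
grasp_force: 0.0
```

Request:
send_rows --pt "17 -40 0" --pt "17 -80 0" --pt "17 -120 0" --pt "17 -160 0" --pt "17 -200 0" --pt "17 -240 0" --pt "17 -260 0" --pt "17 -263 0" --roll '[0, 0, 0, 0, 0, 0, 0, 0]' --claw '[1, 1, 1, 1, 1, 1, 1, 1]'

```text
t: 2.1
eef_pos: [0.4618, 0.1488, 0.2189]
tool_rot: [-0.001, 1.0, 0.003, 0.0]
contact_force: [0.7, 0.3, 0.1]
gripper_width: 0.998
grasp_force: 0.0
```

```bash
python3 -c "
from h import *
go((.463,.146,.22,0),(.463,.146,.068,0))
print(bot.get_obs()['q'])"
```

```text
t 2.1 at [0.4618 0.1488 0.2189] yaw 0.33 tilt [0.0001 0.0021] w 0.998 gf 0.0 F [0.7 0.3 0.1]
(0.463, 0.146, 0.22, 0) slide [ 1.2  2.8 -1.1] roll 0.3
(0.463, 0.146, 0.068, 0) slide [  0.   0. 152.] roll 0
[-0.04422884  0.17433247 -0.4396588   1.95136121  0.08394149  1.0326802
 -2.08600706]
```

Request:
send_rows --pt "1 3 25" --pt "1 3 55" --pt "1 3 85" --pt "1 3 110" --pt "1 3 130" --pt "1 3 142" --pt "1 3 149" --pt "1 3 151" --roll '[0, 0, 0, 0, 0, 0, 0, 0]' --claw '[1, 1, 1, 1, 1, 1, 1, 1]'

```text
t: 2.77
eef_pos: [0.4627, 0.1397, 0.0666]
tool_rot: [0.001, 1.0, -0.001, -0.001]
contact_force: [0.3, -0.5, 0.2]
gripper_width: 0.999
grasp_force: 0.0
```

Request:
send_rows --pt "0 0 0" --pt "0 0 0" --pt "0 0 0" --pt "0 0 0" --pt "0 0 0" --pt "0 0 0" --pt "0 0 0" --pt "0 0 0" --roll '[0, 0, 0, 0, 0, 0, 0, 0]' --claw '[0.9, 0.8, 0.7, 0.6, 0.5, 0.4, 0.3, 0.3]' --force 30

```text
t: 3.43
eef_pos: [0.4646, 0.1416, 0.0694]
tool_rot: [-0.0, 1.0, -0.0, 0.002]
contact_force: [-0.4, 0.8, 5.4]
gripper_width: 0.734
grasp_force: 31.7
```

Request:
send_rows --pt "0 0 -3" --pt "0 0 -8" --pt "0 0 -15" --pt "0 0 -25" --pt "0 0 -40" --pt "0 0 -55" --pt "0 0 -68" --pt "0 0 -75" --roll '[0, 0, 0, 0, 0, 0, 0, 0]' --claw '[0.3, 0.3, 0.3, 0.3, 0.3, 0.3, 0.3, 0.3]'

```text
t: 4.1
eef_pos: [0.464, 0.1414, 0.1451]
tool_rot: [-0.0, 1.0, -0.0, 0.001]
contact_force: [-0.2, 0.2, -2.6]
gripper_width: 0.729
grasp_force: 33.5
```

```bash
python3 -c "
from h import *
go((.46,-.1,.17,0),(.44,-.375,.17,0),(.44,-.375,.045,0))
cv2.imwrite('pics/s1.png',bot.read_camera('scene')[:,:,::-1])
crop(cv2.imread('pics/s1.png')[:,:,::-1],250,130,420,270,3,'pics/s1c.png')"
```

```text
t 4.1 at [0.464  0.1414 0.1451] yaw -0.04 tilt [0.0026 0.0007] w 0.729 gf 33.5 F [-0.2  0.2 -2.6]
(0.46, -0.1, 0.17, 0) slide [ -3.9 241.4 -24.9] roll -0.0
(0.44, -0.375, 0.17, 0) slide [-20. 275.  -0.] roll 0
(0.44, -0.375, 0.045, 0) slide [  0.   0. 125.] roll 0
```

View pics/s1c.png

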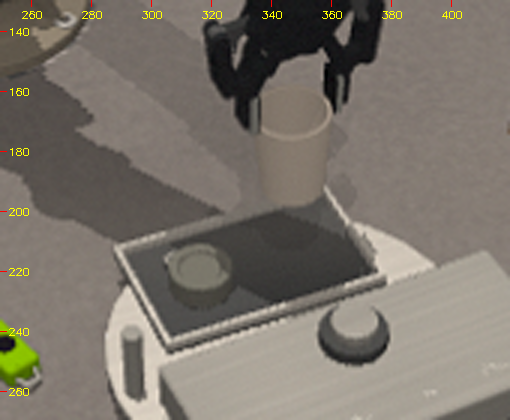

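The cup hangs upright in the fingers, clear of the pan (rim at 345,165 in the picture). I'm carrying it to the coaster.

Request:
send_rows --pt "0 6 -5" --pt "0 20 -12" --pt "-1 45 -20" --pt "-2 75 -25" --pt "-3 110 -25" --pt "-4 145 -25" --pt "-5 180 -25" --pt "-6 215 -25" --roll '[0, 0, 0, 0, 0, 0, 0, 0]' --claw '[0.3, 0.3, 0.3, 0.3, 0.3, 0.3, 0.3, 0.3]' --force 40

```text
t: 4.82
eef_pos: [0.4559, -0.076, 0.1675]
tool_rot: [0.0, 1.0, -0.0, -0.001]
contact_force: [0.2, -0.4, -3.1]
gripper_width: 0.725
grasp_force: 44.1
```

Request:
send_rows --pt "-3 35 0" --pt "-6 70 0" --pt "-8 105 0" --pt "-10 140 0" --pt "-12 172 0" --pt "-14 200 0" --pt "-16 222 0" --pt "-17 240 0" --roll '[0, 0, 0, 0, 0, 0, 0, 0]' --claw '[0.3, 0.3, 0.3, 0.3, 0.3, 0.3, 0.3, 0.3]'

```text
t: 5.48
eef_pos: [0.438, -0.3164, 0.1671]
tool_rot: [-0.0, 1.0, -0.002, -0.001]
contact_force: [-0.3, -0.5, -1.6]
gripper_width: 0.724
grasp_force: 44.1
```

Request:
send_rows --pt "-1 15 0" --pt "-1 30 0" --pt "-1 42 0" --pt "-1 51 0" --pt "-1 57 0" --pt "-1 60 0" --pt "-1 60 0" --pt "-1 60 0" --roll '[0, 0, 0, 0, 0, 0, 0, 0]' --claw '[0.3, 0.3, 0.3, 0.3, 0.3, 0.3, 0.3, 0.3]'

```text
t: 6.15
eef_pos: [0.4391, -0.3731, 0.1678]
tool_rot: [-0.0, 1.0, 0.0, -0.0]
contact_force: [-0.4, 0.1, -1.7]
gripper_width: 0.724
grasp_force: 44.1
```

```bash
python3 -c "
from h import *
go((.44,-.375,.17,0),(.44,-.375,.045,0))"
```

```text
t 6.15 at [ 0.4391 -0.3731  0.1678] yaw 0.01 tilt [-0.0001  0.0006] w 0.724 gf 44.1 F [-0.4  0.1 -1.7]
(0.44, -0.375, 0.17, 0) slide [ 0.9  1.9 -2.2] roll 0.0
(0.44, -0.375, 0.045, 0) slide [  0.   0. 125.] roll 0
```

Request:
send_rows --pt "1 2 15" --pt "1 2 40" --pt "1 2 65" --pt "1 2 88" --pt "1 2 104" --pt "1 2 114" --pt "1 2 119" --pt "1 2 121" --roll '[0, 0, 0, 0, 0, 0, 0, 0]' --claw '[0.3, 0.3, 0.3, 0.3, 0.3, 0.3, 0.3, 0.3]'

```text
t: 6.82
eef_pos: [0.44, -0.3753, 0.0465]
tool_rot: [-0.0, 1.0, 0.0, -0.0]
contact_force: [-0.1, 0.1, -2.8]
gripper_width: 0.719
grasp_force: 44.3
```

Request:
send_rows --pt "0 0 1" --pt "0 0 1" --pt "0 0 2" --pt "0 0 2" --pt "0 0 3" --pt "0 0 3" --pt "0 0 3" --pt "0 0 3" --roll '[0, 0, 0, 0, 0, 0, 0, 0]' --claw '[0.3, 0.3, 0.3, 0.3, 0.3, 0.3, 0.3, 0.3]'

```text
t: 7.48
eef_pos: [0.4399, -0.376, 0.0439]
tool_rot: [0.0, 1.0, -0.0, 0.0]
contact_force: [-0.7, 0.4, -1.9]
gripper_width: 0.723
grasp_force: 44.3
```

Request:
send_rows --pt "0 0 1" --pt "0 0 1" --pt "0 0 2" --pt "0 0 2" --pt "0 0 2" --pt "0 0 2" --pt "0 0 2" --pt "0 0 2" --roll '[0, 0, 0, 0, 0, 0, 0, 0]' --claw '[0.3, 0.3, 0.3, 0.3, 0.3, 0.3, 0.3, 0.3]'

```text
t: 8.15
eef_pos: [0.4407, -0.376, 0.0427]
tool_rot: [0.0, 1.0, -0.0, 0.001]
contact_force: [0.1, 1.9, 5.3]
gripper_width: 0.722
grasp_force: 45.0
```

Request:
send_rows --pt "0 0 0" --pt "0 0 0" --pt "0 0 0" --pt "0 0 0" --pt "0 0 0" --pt "0 0 0" --pt "0 0 0" --pt "0 0 0" --roll '[0, 0, 0, 0, 0, 0, 0, 0]' --claw '[0.75, 0.78, 0.82, 0.88, 0.94, 1, 1, 1]'

```text
t: 8.82
eef_pos: [0.4399, -0.376, 0.0419]
tool_rot: [0.0, 1.0, -0.0, 0.0]
contact_force: [-1.5, 0.0, -0.2]
gripper_width: 0.999
grasp_force: 0.0
```

Request:
send_rows --pt "0 0 -5" --pt "0 0 -15" --pt "0 0 -35" --pt "0 0 -60" --pt "0 0 -90" --pt "0 0 -115" --pt "0 0 -135" --pt "0 0 -140" --roll '[0, 0, 0, 0, 0, 0, 0, 0]' --claw '[1, 1, 1, 1, 1, 1, 1, 1]'

```text
t: 9.48
eef_pos: [0.4418, -0.3773, 0.1868]
tool_rot: [0.002, 1.0, -0.0, 0.003]
contact_force: [1.1, 0.7, 0.2]
gripper_width: 0.998
grasp_force: 0.0
```

```bash
python3 -c "
from h import *
go((.467,.062,.18,21),(.4717,.062,.038,21))
t=bot.read_camera('top');s=bot.read_camera('scene')
print(green('top',t),green('scene',s))
a=cv2.resize(t[215:325,230:540],None,fx=2.5,fy=2.5,interpolation=2);b=cv2.resize(s[170:290,100:410],None,fx=2.5,fy=2.5,interpolation=2)
cv2.imwrite('pics/c2.png',np.vstack([a,b])[:,:,::-1])"
```

```text
t 9.48 at [ 0.4418 -0.3773  0.1868] yaw -0.05 tilt [ 0.0059 -0.0043] w 0.998 gf 0.0 F [1.1 0.7 0.2]
(0.467, 0.062, 0.18, 21) slide [  24.8 -439.3    6.8] roll -21.0
(0.4717, 0.062, 0.038, 21) slide [  4.4   1.7 142. ] roll 0
[((390.0546875, 289.5255432128906), (25.63072967529297, 14.267772674560547), 70.01689147949219), ((387.9146423339844, 227.26828002929688), (13.583078384399414, 24.847097396850586), 6.340191841125488)] [((269.6235046386719, 290.30584716796875), (24.079282760620117, 13.883550643920898), 77.47119140625), ((251.25003051757812, 246.75003051757812), (22.62741470336914, 13.435027122497559), 45.0)]
```

View pics/c2.png

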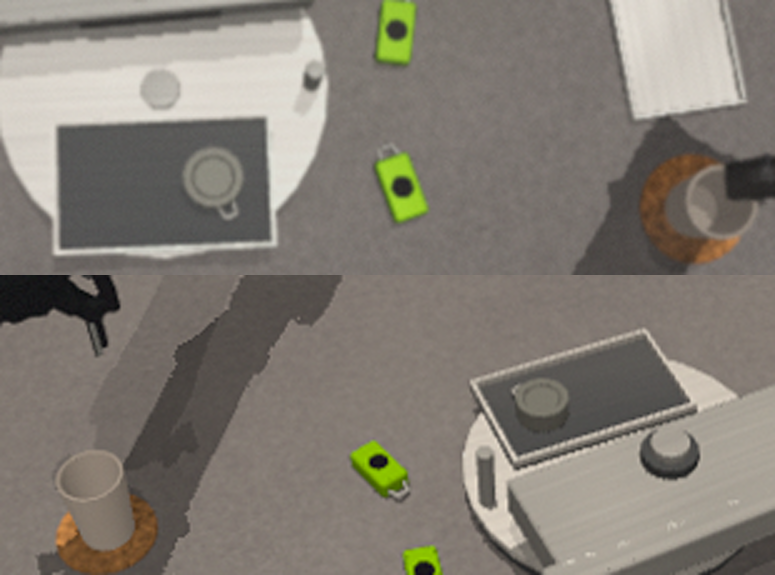

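The cup stands upright on the coaster (foot at about (103,540) in the lower half). The disc hasn't moved: (213,177) in the upper half, loop at (231,213). Next is the disc.

Request:
send_rows --pt "2 -40 0" --pt "4 -80 0" --pt "6 -120 0" --pt "8 -160 0" --pt "10 -200 0" --pt "12 -240 0" --pt "14 -265 0" --pt "15 -270 0" --roll '[0, 0, 0, 0, 0, 0, 0, 0]' --claw '[1, 1, 1, 1, 1, 1, 1, 0.8]'

```text
t: 10.25
eef_pos: [0.4543, -0.1004, 0.1808]
tool_rot: [-0.001, 1.0, 0.003, -0.001]
contact_force: [-0.3, 0.1, 0.6]
gripper_width: 0.884
grasp_force: 0.0
```

Request:
send_rows --pt "4 -40 0" --pt "8 -80 0" --pt "11 -120 0" --pt "15 -150 0" --pt "15 -163 20" --pt "15 -168 40" --pt "15 -168 50" --pt "15 -168 50" --roll '[-6, -12, -18, -22, -22, -22, -22, -22]' --claw '[0.75, 0.75, 0.75, 0.75, 0.75, 0.75, 0.75, 0.75]'

```text
t: 10.92
eef_pos: [0.4678, 0.0608, 0.1289]
tool_rot: [-0.0, 0.982, 0.19, -0.003]
contact_force: [-0.9, -0.8, -0.2]
gripper_width: 0.754
grasp_force: 0.0
```

```bash
python3 -c "
from h import *
go((.4717,.062,.038,22))"
```

```text
t 10.92 at [0.4678 0.0608 0.1289] yaw 21.96 tilt [-0.0062 -0.0011] w 0.754 gf 0.0 F [-0.9 -0.8 -0.2]
(0.4717, 0.062, 0.038, 22) slide [ 4.1  0.4 90.9] roll -0.0
```

Request:
send_rows --pt "4 0 20" --pt "4 0 42" --pt "4 0 62" --pt "4 0 76" --pt "4 0 85" --pt "4 0 89" --pt "4 0 90" --pt "4 0 90" --roll '[0, 0, 0, 0, 0, 0, 0, 0]' --claw '[0.75, 0.75, 0.75, 0.75, 0.75, 0.75, 0.75, 0.75]'

```text
t: 11.58
eef_pos: [0.4744, 0.0632, 0.0423]
tool_rot: [0.0, 0.982, 0.19, 0.0]
contact_force: [0.2, 0.2, 0.3]
gripper_width: 0.746
grasp_force: 0.0
```

Request:
send_rows --pt "0 0 0" --pt "0 0 0" --pt "0 0 0" --pt "0 0 0" --pt "0 0 0" --pt "0 0 0" --pt "0 0 0" --pt "0 0 0" --roll '[0, 0, 0, 0, 0, 0, 0, 0]' --claw '[0.7, 0.65, 0.6, 0.55, 0.5, 0.4, 0.3, 0.3]' --force 40

```text
t: 12.25
eef_pos: [0.4738, 0.0636, 0.0419]
tool_rot: [0.0, 0.982, 0.191, -0.0]
contact_force: [0.6, 0.1, 0.4]
gripper_width: 0.3
grasp_force: 0.0
```

Request:
send_rows --pt "0 0 -20" --pt "0 0 -40" --pt "0 0 -60" --pt "0 0 -80" --pt "0 0 -100" --pt "0 0 -110" --pt "0 0 -110" --pt "0 0 -110" --roll '[0, 0, 0, 0, 0, 0, 0, 0]' --claw '[0.75, 0.75, 0.75, 0.75, 0.75, 0.75, 0.75, 0.75]'

```text
t: 12.92
eef_pos: [0.4739, 0.0634, 0.1517]
tool_rot: [0.0, 0.982, 0.19, 0.0]
contact_force: [-0.9, -0.0, -0.8]
gripper_width: 0.751
grasp_force: 0.0
```

```bash
python3 -c "
from h import *
go((.4717,.062,.038,22))
t=bot.read_camera('top');s=bot.read_camera('scene')
cv2.imwrite('pics/t3.png',t[:,:,::-1]);cv2.imwrite('pics/s3.png',s[:,:,::-1])
print(green('top',t),green('scene',s))
a=cv2.resize(t[215:325,230:420],None,fx=3,fy=3,interpolation=2);b=cv2.resize(s[180:270,220:410],None,fx=3,fy=3,interpolation=2)
cv2.imwrite('pics/c3.png',np.vstack([a,b])[:,:,::-1])"
```

```text
t 12.92 at [0.4739 0.0634 0.1517] yaw 21.95 tilt [ 0.0006 -0.0001] w 0.751 gf 0.0 F [-0.9 -0.  -0.8]
(0.4717, 0.062, 0.038, 22) slide [ -2.6   0.5 113.7] roll -0.0
[((390.0958557128906, 289.58905029296875), (25.749053955078125, 14.279020309448242), 69.44395446777344), ((387.9024353027344, 227.37803649902344), (13.583078384399414, 24.847097396850586), 6.340191841125488)] [((269.69024658203125, 290.3878173828125), (23.81647491455078, 13.898764610290527), 77.90524291992188), ((251.25003051757812, 246.75003051757812), (22.62741470336914, 13.435027122497559), 45.0)]
```

View pics/c3.png

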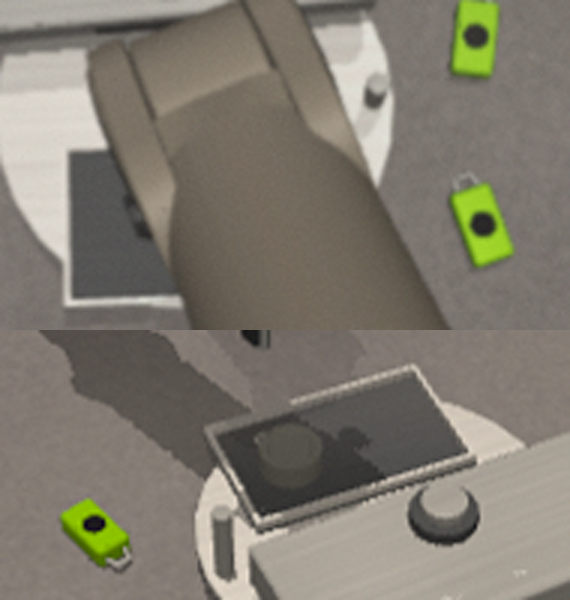

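The disc is where it was ((317,220) in the scene view). The fingertips stand farther back when partly open, so they closed above it. I'll go deeper.

Request:
send_rows --pt "-2 0 20" --pt "-2 0 45" --pt "-2 0 70" --pt "-2 0 90" --pt "-2 0 105" --pt "-2 0 114" --pt "-2 0 119" --pt "-2 0 120" --roll '[0, 0, 0, 0, 0, 0, 0, 0]' --claw '[0.75, 0.75, 0.75, 0.75, 0.75, 0.75, 0.75, 0.75]'

```text
t: 13.68
eef_pos: [0.4712, 0.0628, 0.0307]
tool_rot: [-0.0, 0.982, 0.191, -0.001]
contact_force: [0.8, -0.1, 0.3]
gripper_width: 0.753
grasp_force: 0.0
```

Request:
send_rows --pt "0 0 0" --pt "0 0 0" --pt "0 0 0" --pt "0 0 0" --pt "0 0 0" --pt "0 0 0" --pt "0 0 0" --pt "0 0 0" --roll '[0, 0, 0, 0, 0, 0, 0, 0]' --claw '[0.7, 0.65, 0.6, 0.55, 0.5, 0.5, 0.5, 0.5]' --force 40

```text
t: 14.35
eef_pos: [0.4721, 0.0628, 0.0319]
tool_rot: [0.0, 0.982, 0.19, 0.0]
contact_force: [-0.3, -0.1, -0.1]
gripper_width: 0.496
grasp_force: 0.0
```

```bash
python3 -c "
from h import *
s=bot.read_camera('scene'); cv2.imwrite('pics/s4.png',s[:,:,::-1])
crop(s,260,100,410,260,3.7,'pics/c4.png')
print(proj('scene',[.4721,.0628,.0319]),proj('scene',[.4721,.0628,.054]),bot.get_obs()['gripper_width'])"
```

```text
[317.0723904  223.47811961] [317.01153294 217.18005836] 0.5005426630970762
```

View pics/c4.png

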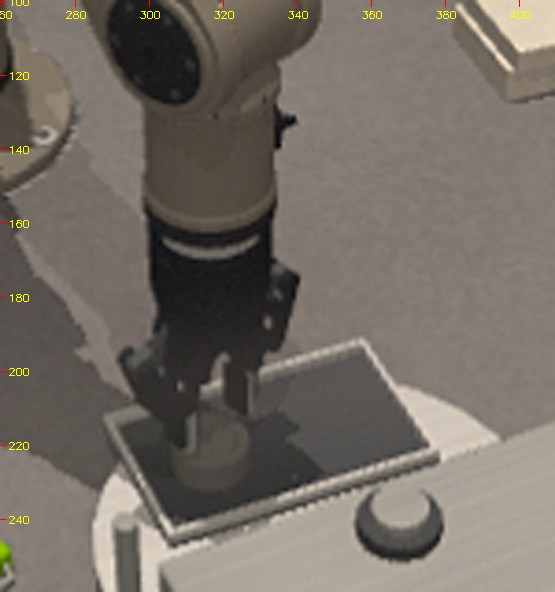

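The picture shows the tips (311,220) and (328,211) at about the disc's top, not beside it. They stand roughly 20 mm behind the nominal TCP, so I'll open and go deeper, watching the force.

Request:
send_rows --pt "0 0 -8" --pt "0 0 -10" --pt "0 0 -10" --pt "0 0 -10" --pt "0 0 -10" --pt "0 0 -5" --pt "0 0 3" --pt "0 0 8" --roll '[0, 0, 0, 0, 0, 0, 0, 0]' --claw '[0.75, 0.75, 0.75, 0.75, 0.75, 0.75, 0.75, 0.75]'

```text
t: 15.07
eef_pos: [0.4716, 0.0627, 0.0228]
tool_rot: [-0.0, 0.982, 0.19, -0.0]
contact_force: [-0.4, -0.1, 0.0]
gripper_width: 0.751
grasp_force: 0.0
```

Request:
send_rows --pt "0 0 1" --pt "0 0 2" --pt "0 0 3" --pt "0 0 3" --pt "0 0 3" --pt "0 0 3" --pt "0 0 3" --pt "0 0 3" --roll '[0, 0, 0, 0, 0, 0, 0, 0]' --claw '[0.75, 0.75, 0.75, 0.75, 0.65, 0.6, 0.55, 0.55]' --force 40

```text
t: 15.73
eef_pos: [0.4721, 0.0628, 0.021]
tool_rot: [0.0, 0.982, 0.19, 0.0]
contact_force: [-0.4, 0.4, 0.6]
gripper_width: 0.546
grasp_force: 0.0
```

Request:
send_rows --pt "0 0 -8" --pt "0 0 -10" --pt "0 0 -10" --pt "0 0 -10" --pt "0 0 -5" --pt "0 0 2" --pt "0 0 6" --pt "0 0 7" --roll '[0, 0, 0, 0, 0, 0, 0, 0]' --claw '[0.75, 0.75, 0.75, 0.75, 0.75, 0.75, 0.75, 0.75]'

```text
t: 16.4
eef_pos: [0.471, 0.0626, 0.0126]
tool_rot: [-0.0, 0.982, 0.191, -0.001]
contact_force: [-0.7, -0.1, -0.2]
gripper_width: 0.749
grasp_force: 0.0
```

Request:
send_rows --pt "0 0 0" --pt "0 0 0" --pt "0 0 0" --pt "0 0 0" --pt "0 0 0" --pt "0 0 0" --pt "0 0 0" --pt "0 0 0" --roll '[0, 0, 0, 0, 0, 0, 0, 0]' --claw '[0.7, 0.65, 0.6, 0.55, 0.55, 0.55, 0.55, 0.55]' --force 40

```text
t: 17.07
eef_pos: [0.4721, 0.0628, 0.0143]
tool_rot: [0.0, 0.982, 0.19, 0.0]
contact_force: [-1.8, -0.6, 5.8]
gripper_width: 0.581
grasp_force: 40.7
```

```bash
python3 -c "
from h import *
s=bot.read_camera('scene'); cv2.imwrite('pics/s5.png',s[:,:,::-1])
crop(s,280,180,380,260,6,'pics/c5.png')
go()"
```

```text
t 17.12 at [0.4721 0.0628 0.0143] yaw 21.95 tilt [ 0.0003 -0.0002] w 0.577 gf 40.7 F [-2.2  0.2  5.6]
```

View pics/c5.png

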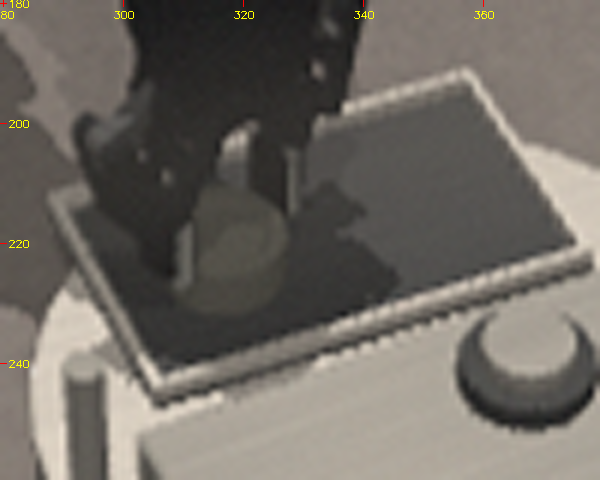

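The fingers now hold the disc's upper edge (tips at about (310,226) and (328,214)). I'll regrip 5 mm deeper, then lift.

Request:
send_rows --pt "0 0 0" --pt "0 0 0" --pt "0 0 0" --pt "0 0 1" --pt "0 0 3" --pt "0 0 5" --pt "0 0 5" --pt "0 0 5" --roll '[0, 0, 0, 0, 0, 0, 0, 0]' --claw '[0.7, 0.72, 0.72, 0.72, 0.72, 0.72, 0.72, 0.72]'

```text
t: 17.78
eef_pos: [0.4718, 0.0628, 0.0086]
tool_rot: [-0.0, 0.982, 0.191, -0.0]
contact_force: [0.8, -0.8, -0.0]
gripper_width: 0.72
grasp_force: 0.0
```

Request:
send_rows --pt "0 0 0" --pt "0 0 0" --pt "0 0 0" --pt "0 0 0" --pt "0 0 0" --pt "0 0 0" --pt "0 0 0" --pt "0 0 0" --roll '[0, 0, 0, 0, 0, 0, 0, 0]' --claw '[0.65, 0.6, 0.55, 0.5, 0.5, 0.5, 0.5, 0.5]' --force 50

```text
t: 18.45
eef_pos: [0.472, 0.0628, 0.0093]
tool_rot: [0.0, 0.982, 0.191, 0.0]
contact_force: [-2.1, 0.2, 6.6]
gripper_width: 0.586
grasp_force: 50.6
```

Request:
send_rows --pt "0 0 -3" --pt "0 0 -8" --pt "0 0 -18" --pt "0 0 -35" --pt "0 0 -60" --pt "0 0 -85" --pt "0 0 -105" --pt "0 0 -110" --roll '[0, 0, 0, 0, 0, 0, 0, 0]' --claw '[0.5, 0.5, 0.5, 0.5, 0.5, 0.5, 0.5, 0.5]'

```text
t: 19.12
eef_pos: [0.474, 0.0634, 0.1225]
tool_rot: [0.0, 0.982, 0.19, 0.003]
contact_force: [2.0, 0.8, -1.3]
gripper_width: 0.582
grasp_force: 52.3
```

```bash
python3 -c "
from h import *
s=bot.read_camera('scene'); cv2.imwrite('pics/s6.png',s[:,:,::-1])
crop(s,260,130,390,260,4.5,'pics/c6.png')
go((.463,-.2,.14,0),(.595,-.367,.14,-6.7))"
```

```text
t 19.17 at [0.4738 0.0632 0.1218] yaw 21.95 tilt [0.0052 0.0006] w 0.583 gf 52.3 F [ 0.1 -0.7 -1.9]
(0.463, -0.2, 0.14, 0) slide [-108.4  240.1  -18.2] roll 21.9
(0.595, -0.367, 0.14, -6.7) slide [132. 167.  -0.] roll 6.7
```

View pics/c6.png

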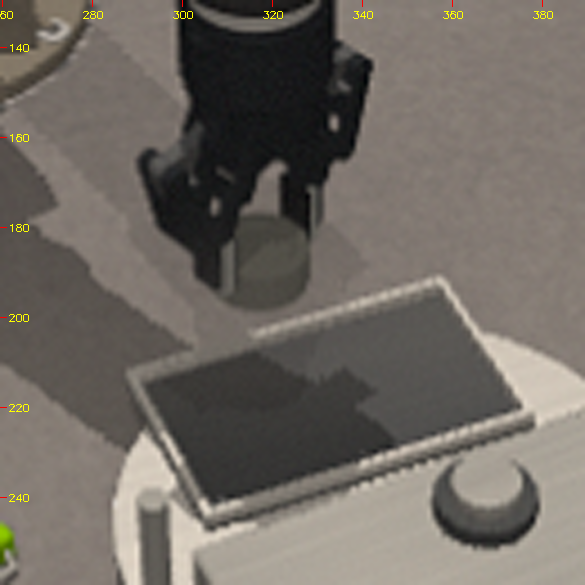

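The disc hangs level, its top at (319,185), clear of the pan. I'm carrying it to the tray.

Request:
send_rows --pt "-1 8 -10" --pt "-3 25 -25" --pt "-6 55 -38" --pt "-10 90 -40" --pt "-14 125 -40" --pt "-18 160 -40" --pt "-22 195 -40" --pt "-26 230 -40" --roll '[0, 0, 0, 0, 0, 0, 0, 0]' --claw '[0.5, 0.5, 0.5, 0.5, 0.5, 0.5, 0.5, 0.5]'

```text
t: 19.83
eef_pos: [0.5332, -0.1619, 0.1575]
tool_rot: [-0.0, 0.982, 0.191, -0.001]
contact_force: [0.8, 0.9, -1.5]
gripper_width: 0.586
grasp_force: 52.4
```

Request:
send_rows --pt "-4 35 0" --pt "-8 70 0" --pt "-12 105 0" --pt "-16 140 0" --pt "-20 170 0" --pt "-23 195 0" --pt "-25 210 0" --pt "-25 214 0" --roll '[0, 0, 3, 6, 9, 12, 15, 15]' --claw '[0.5, 0.5, 0.5, 0.5, 0.5, 0.5, 0.5, 0.5]'

```text
t: 20.5
eef_pos: [0.5892, -0.3717, 0.1565]
tool_rot: [0.0, 0.998, 0.058, -0.001]
contact_force: [-0.4, -0.8, -1.8]
gripper_width: 0.587
grasp_force: 52.3
```

Request:
send_rows --pt "0 0 20" --pt "0 0 40" --pt "0 0 60" --pt "0 0 80" --pt "0 0 92" --pt "0 0 98" --pt "0 0 100" --pt "0 0 100" --roll '[0, 0, 0, 0, 0, 0, 0, 0]' --claw '[0.5, 0.5, 0.5, 0.5, 0.5, 0.5, 0.5, 0.5]'

```text
t: 21.17
eef_pos: [0.5909, -0.3676, 0.0588]
tool_rot: [-0.0, 0.998, 0.061, -0.0]
contact_force: [-0.0, 1.1, -1.1]
gripper_width: 0.582
grasp_force: 52.4
```

```bash
python3 -c "
from h import *
go((.593,-.368,-.0187,7))"
```

```text
t 21.17 at [ 0.5909 -0.3676  0.0588] yaw 7.01 tilt [-0.0001  0.0003] w 0.582 gf 52.4 F [-0.   1.1 -1.1]
(0.593, -0.368, -0.0187, 7) slide [ 2.   0.6 77.5] roll 0.0
```

Request:
send_rows --pt "2 1 20" --pt "2 1 38" --pt "2 1 54" --pt "2 1 64" --pt "2 1 70" --pt "2 1 73" --pt "2 1 74" --pt "2 1 74" --roll '[0, 0, 0, 0, 0, 0, 0, 0]' --claw '[0.5, 0.5, 0.5, 0.5, 0.5, 0.5, 0.5, 0.5]'

```text
t: 21.83
eef_pos: [0.5935, -0.3691, -0.0143]
tool_rot: [0.0, 0.998, 0.061, 0.001]
contact_force: [-0.1, 0.2, -1.4]
gripper_width: 0.588
grasp_force: 52.4
```

Request:
send_rows --pt "0 0 1" --pt "0 0 1" --pt "0 0 2" --pt "0 0 2" --pt "0 0 3" --pt "0 0 3" --pt "0 0 3" --pt "0 0 3" --roll '[0, 0, 0, 0, 0, 0, 0, 0]' --claw '[0.5, 0.5, 0.5, 0.5, 0.5, 0.5, 0.5, 0.5]'

```text
t: 22.5
eef_pos: [0.5929, -0.3687, -0.0182]
tool_rot: [-0.0, 0.998, 0.061, -0.0]
contact_force: [0.2, -0.2, -1.8]
gripper_width: 0.583
grasp_force: 52.4
```

Request:
send_rows --pt "0 0 1" --pt "0 0 1" --pt "0 0 1.5" --pt "0 0 1.5" --pt "0 0 1.5" --pt "0 0 1.5" --pt "0 0 1.5" --pt "0 0 1.5" --roll '[0, 0, 0, 0, 0, 0, 0, 0]' --claw '[0.5, 0.5, 0.5, 0.5, 0.5, 0.6, 0.7, 0.75]'

```text
t: 23.17
eef_pos: [0.5931, -0.3689, -0.0196]
tool_rot: [0.0, 0.998, 0.061, 0.0]
contact_force: [0.1, -0.3, 0.2]
gripper_width: 0.75
grasp_force: 0.0
```

Request:
send_rows --pt "0 0 0" --pt "0 0 0" --pt "0 0 -10" --pt "0 0 -30" --pt "0 0 -60" --pt "0 0 -95" --pt "0 0 -130" --pt "0 0 -150" --roll '[0, 0, 0, 0, 0, 0, 0, 0]' --claw '[0.75, 0.75, 0.75, 0.75, 0.75, 0.75, 0.75, 0.75]'

```text
t: 23.83
eef_pos: [0.5947, -0.3697, 0.1357]
tool_rot: [0.001, 0.998, 0.061, 0.002]
contact_force: [0.2, -0.8, 0.7]
gripper_width: 0.752
grasp_force: 0.0
```

```bash
python3 -c "
from h import *
t=bot.read_camera('top');s=bot.read_camera('scene')
cv2.imwrite('pics/t7.png',t[:,:,::-1]);cv2.imwrite('pics/s7.png',s[:,:,::-1])
print(green('top',t),green('scene',s))
crop(s,110,220,310,360,4,'pics/c7.png')
T=lambda x,y:(210+x/2.4-.5,140+y/2.4-.5)
for n,l,c in(('A',(419,321),(433,359)),('B',(431,171),(428,209))):
  a,b=atz('top',T(*c),.02)[:2],atz('top',T(*l),.008)[:2]; print(n,a,np.degrees(np.arctan2(*(b-a)[::-1])))
f=[(rr,atz('top',rr[0],.018)) for rr in green('top',t)]
print(f)
go((.606,-.105,.14,0),(.464,-.105,.14,0))"
```

```text
[((390.0958557128906, 289.58905029296875), (25.749053955078125, 14.279020309448242), 69.44395446777344), ((387.9085388183594, 227.32315063476562), (13.583078384399414, 24.736665725708008), 6.340191841125488)] [((269.66827392578125, 290.2853698730469), (24.026004791259766, 13.898764610290527), 77.90524291992188), ((251.25003051757812, 246.75003051757812), (22.62741470336914, 13.435027122497559), 45.0)]
A [ 0.46401336 -0.10438494] 15.989378665528676
B [ 0.60609725 -0.10462617] -8.133073138910905
[(((390.0958557128906, 289.58905029296875), (25.749053955078125, 14.279020309448242), 69.44395446777344), array([ 0.46304773, -0.1049823 ,  0.018     ])), (((387.9085388183594, 227.32315063476562), (13.583078384399414, 24.736665725708008), 6.340191841125488), array([ 0.60479089, -0.10496912,  0.018     ]))]
t 23.93 at [ 0.5959 -0.3703  0.1366] yaw 6.95 tilt [ 0.0084 -0.0045] w 0.752 gf 0.0 F [ 0.3 -0.6  0.1]
(0.606, -0.105, 0.14, 0) slide [  42.1 -262.2   -3.4] roll 7.0
(0.464, -0.105, 0.14, 0) slide [-142.   -0.   -0.] roll 0
```

View pics/c7.png

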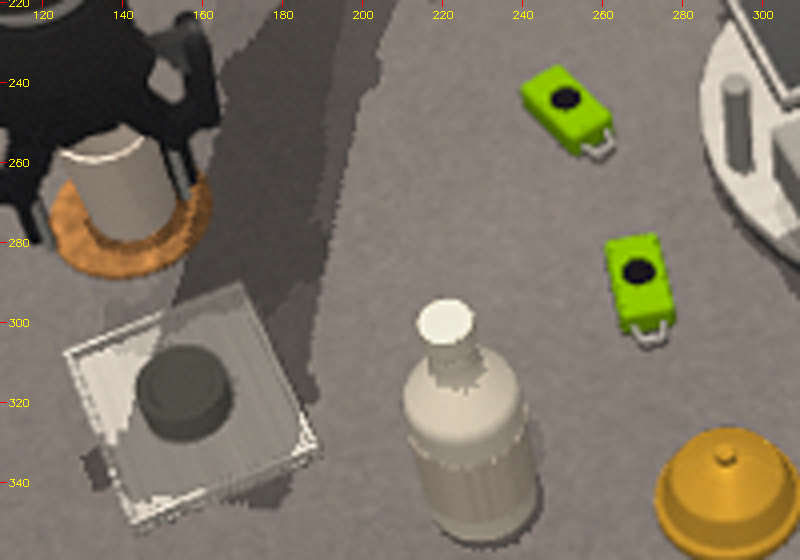

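The disc lies flat in the tray (156,318) and the cup stands on the coaster (139,265). Fobs are at (251,247) and (270,290), unchanged. Fob B is next; I'll swing round the bottle.

Request:
send_rows --pt "-6 -38 0" --pt "-12 -76 0" --pt "-17 -114 0" --pt "-20 -152 0" --pt "0 -185 0" --pt "20 -215 0" --pt "38 -245 0" --pt "44 -259 0" --roll '[0, 3, 6, 9, 12, 14, 14, 14]' --claw '[0.75, 0.75, 0.75, 0.7, 0.65, 0.6, 0.6, 0.6]'

```text
t: 24.6
eef_pos: [0.6068, -0.0998, 0.1304]
tool_rot: [-0.001, 0.998, -0.058, 0.0]
contact_force: [0.1, 0.9, 0.1]
gripper_width: 0.597
grasp_force: 0.0
```

Request:
send_rows --pt "0 0 15" --pt "0 0 40" --pt "0 0 65" --pt "0 0 80" --pt "0 0 90" --pt "0 0 90" --pt "0 0 90" --pt "0 0 90" --roll '[0, 0, 0, 0, 0, 0, 0, 0]' --claw '[0.6, 0.6, 0.6, 0.6, 0.6, 0.6, 0.6, 0.6]'

```text
t: 25.27
eef_pos: [0.606, -0.1065, 0.0414]
tool_rot: [0.0, 0.998, -0.061, 0.001]
contact_force: [0.2, -0.4, 1.8]
gripper_width: 0.604
grasp_force: 0.0
```

```bash
python3 -c "
from h import *
go((.6055,-.105,-.02,-7))
print([ (r[0],r[2]) for r in green('scene',bot.read_camera('scene'))])"
```

```text
t 25.27 at [ 0.606  -0.1065  0.0414] yaw -7.05 tilt [ 0.0017 -0.0002] w 0.604 gf 0.0 F [ 0.2 -0.4  1.8]
(0.6055, -0.105, -0.02, -7) slide [-0.7 -1.4 61.4] roll -0.0
[((269.570556640625, 290.317626953125), 77.47119140625)]
```

Request:
send_rows --pt "0 -1 15" --pt "0 -1 30" --pt "0 -1 42" --pt "0 -1 51" --pt "0 -1 57" --pt "0 -1 60" --pt "0 -1 61" --pt "0 -1 61" --roll '[0, 0, 0, 0, 0, 0, 0, 0]' --claw '[0.6, 0.6, 0.6, 0.6, 0.6, 0.6, 0.6, 0.6]'

```text
t: 25.98
eef_pos: [0.6055, -0.1054, -0.0205]
tool_rot: [0.0, 0.998, -0.061, 0.0]
contact_force: [0.2, 0.1, 0.9]
gripper_width: 0.599
grasp_force: 0.0
```

Request:
send_rows --pt "0 0 0" --pt "0 0 0" --pt "0 0 0" --pt "0 0 0" --pt "0 0 0" --pt "0 0 0" --pt "0 0 0" --pt "0 0 0" --roll '[0, 0, 0, 0, 0, 0, 0, 0]' --claw '[0.55, 0.5, 0.45, 0.4, 0.35, 0.3, 0.3, 0.3]' --force 40

```text
t: 26.65
eef_pos: [0.6056, -0.1054, -0.0201]
tool_rot: [0.0, 0.998, -0.061, 0.0]
contact_force: [-1.0, -0.6, 5.1]
gripper_width: 0.359
grasp_force: 39.9
```

Gripped. Lifting fob B and carrying it over the pan.

Request:
send_rows --pt "0 0 -5" --pt "0 0 -20" --pt "0 0 -45" --pt "0 0 -75" --pt "0 0 -110" --pt "0 0 -145" --pt "-5 0 -170" --pt "-15 -5 -180" --roll '[0, 0, 0, 0, 0, 0, 0, 0]' --claw '[0.3, 0.3, 0.3, 0.3, 0.3, 0.3, 0.3, 0.3]'

```text
t: 27.32
eef_pos: [0.5938, -0.0999, 0.164]
tool_rot: [0.0, 0.998, -0.062, 0.004]
contact_force: [0.8, -0.6, -0.2]
gripper_width: 0.362
grasp_force: 39.6
```

Request:
send_rows --pt "-20 -20 0" --pt "-45 -45 0" --pt "-70 -75 0" --pt "-95 -110 0" --pt "-120 -145 0" --pt "-140 -180 0" --pt "-155 -205 0" --pt "-160 -221 0" --roll '[0, -2, -4, -6, -8.7, -8.7, -8.7, -8.7]' --claw '[0.3, 0.3, 0.3, 0.3, 0.3, 0.3, 0.3, 0.3]'

```text
t: 27.98
eef_pos: [0.4565, 0.1441, 0.1596]
tool_rot: [-0.0, 1.0, 0.017, -0.0]
contact_force: [-0.2, 0.6, -0.5]
gripper_width: 0.361
grasp_force: 39.6
```

Request:
send_rows --pt "0 0 10" --pt "0 0 25" --pt "0 0 45" --pt "0 0 65" --pt "0 0 80" --pt "0 0 90" --pt "0 0 90" --pt "0 0 90" --roll '[0, 0, 0, 0, 0, 0, 0, 0]' --claw '[0.3, 0.3, 0.3, 0.3, 0.3, 0.3, 0.3, 0.3]'

```text
t: 28.65
eef_pos: [0.4592, 0.1398, 0.0691]
tool_rot: [0.0, 1.0, 0.014, -0.0]
contact_force: [0.0, 0.9, -0.6]
gripper_width: 0.363
grasp_force: 39.6
```

```bash
python3 -c "
from h import *
go((.4595,.141,.012,1.7))
s=bot.read_camera('scene'); print(green('scene',s)); cv2.imwrite('pics/s8.png',s[:,:,::-1])"
```

```text
t 28.65 at [0.4592 0.1398 0.0691] yaw 1.63 tilt [-0.001  -0.0005] w 0.363 gf 39.6 F [ 0.   0.9 -0.6]
(0.4595, 0.141, 0.012, 1.7) slide [ 0.4 -1.2 57.1] roll -0.1
[((251.25003051757812, 246.75003051757812), (22.62741470336914, 13.435027122497559), 45.0), ((345.3000183105469, 193.59999084472656), (21.0190372467041, 13.416406631469727), 63.43495178222656)]
```

Request:
send_rows --pt "0 -1 15" --pt "0 -1 30" --pt "0 -1 42" --pt "0 -1 49" --pt "0 -1 53" --pt "0 -1 55" --pt "0 -1 56" --pt "0 -1 57" --roll '[0, 0, 0, 0, 0, 0, 0, 0]' --claw '[0.3, 0.3, 0.3, 0.3, 0.3, 0.3, 0.3, 0.3]'

```text
t: 29.37
eef_pos: [0.4598, 0.1415, 0.0129]
tool_rot: [-0.0, 1.0, 0.014, 0.001]
contact_force: [-0.2, 0.2, -0.3]
gripper_width: 0.359
grasp_force: 39.6
```

Request:
send_rows --pt "0 0 0" --pt "0 0 0.5" --pt "0 0 0.5" --pt "0 0 0.5" --pt "0 0 0.5" --pt "0 0 0.5" --pt "0 0 0.5" --pt "0 0 0.5" --roll '[0, 0, 0, 0, 0, 0, 0, 0]' --claw '[0.3, 0.3, 0.35, 0.4, 0.45, 0.5, 0.55, 0.55]'

```text
t: 30.03
eef_pos: [0.4593, 0.1413, 0.0119]
tool_rot: [0.0, 1.0, 0.014, 0.0]
contact_force: [0.1, -0.1, 0.6]
gripper_width: 0.551
grasp_force: 0.0
```

Request:
send_rows --pt "0 0 -10" --pt "0 0 -30" --pt "0 0 -60" --pt "0 0 -95" --pt "0 0 -125" --pt "0 0 -145" --pt "0 0 -148" --pt "0 0 -148" --roll '[0, 0, 0, 0, 0, 0, 0, 0]' --claw '[0.6, 0.6, 0.6, 0.6, 0.6, 0.6, 0.6, 0.6]'

```text
t: 30.7
eef_pos: [0.4602, 0.1417, 0.1618]
tool_rot: [-0.0, 1.0, 0.014, 0.002]
contact_force: [-1.2, 0.5, -0.3]
gripper_width: 0.601
grasp_force: 0.0
```

```bash
python3 -c "
from h import *
go((.464,-.105,.13,18))
s=bot.read_camera('scene');t=bot.read_camera('top'); print(green('scene',s),green('top',t)); cv2.imwrite('pics/s9.png',s[:,:,::-1])"
```

```text
t 30.7 at [0.4602 0.1417 0.1618] yaw 1.65 tilt [0.0037 0.0009] w 0.601 gf 0.0 F [-1.2  0.5 -0.3]
(0.464, -0.105, 0.13, 18) slide [ -3.4 246.7  31.8] roll -16.3
[((251.25003051757812, 246.75003051757812), (22.62741470336914, 13.435027122497559), 45.0), ((344.4558410644531, 209.92648315429688), (22.29481315612793, 13.205390930175781), 59.03623962402344)] [((390.0546875, 289.5255432128906), (25.63072967529297, 14.267772674560547), 70.01689147949219)]
```

Fob B lies in the pan (its green blob is at (344,210) in the scene view). Next, fob A, which hasn't moved.

Request:
send_rows --pt "0 38 0" --pt "0 78 0" --pt "-1 118 0" --pt "-2 155 0" --pt "-3 190 10" --pt "-3 220 20" --pt "-3 242 30" --pt "-3 246 32" --roll '[0, -3, -6, -9, -12, -15, -16.3, -16.3]' --claw '[0.6, 0.6, 0.6, 0.6, 0.6, 0.6, 0.6, 0.6]'

```text
t: 31.47
eef_pos: [0.4606, -0.109, 0.1248]
tool_rot: [-0.0, 0.988, 0.154, -0.003]
contact_force: [-0.2, 0.1, -0.1]
gripper_width: 0.602
grasp_force: 0.0
```

Request:
send_rows --pt "0 0 15" --pt "0 0 40" --pt "0 0 65" --pt "0 0 80" --pt "0 0 90" --pt "0 0 90" --pt "0 0 90" --pt "0 0 90" --roll '[0, 0, 0, 0, 0, 0, 0, 0]' --claw '[0.6, 0.6, 0.6, 0.6, 0.6, 0.6, 0.6, 0.6]'

```text
t: 32.13
eef_pos: [0.464, -0.1043, 0.0385]
tool_rot: [0.0, 0.988, 0.156, 0.0]
contact_force: [-0.0, -0.7, 0.8]
gripper_width: 0.605
grasp_force: 0.0
```

```bash
python3 -c "
from h import *
go((.4635,-.105,-.02,18))
s=bot.read_camera('scene'); print(green('scene',s)); crop(s,215,190,315,270,6,'pics/c10.png')"
```

```text
t 32.13 at [ 0.464  -0.1043  0.0385] yaw 17.98 tilt [ 0.0009 -0.    ] w 0.605 gf 0.0 F [-0.  -0.7  0.8]
(0.4635, -0.105, -0.02, 18) slide [-0.7  0.5 58.5] roll -0.0
[((251.25003051757812, 246.75003051757812), (22.62741470336914, 13.435027122497559), 45.0), ((358.4230651855469, 203.8845977783203), (22.46535873413086, 13.035454750061035), 56.30992889404297)]
```

View pics/c10.png

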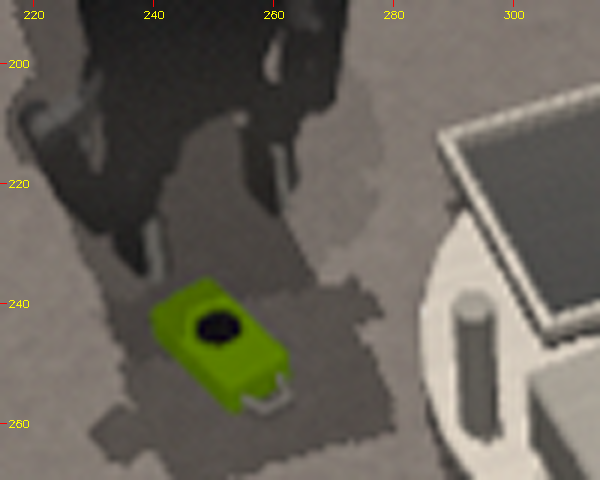

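The fingers straddle fob A at (250,245). Fob B's blob has jumped to (358,204), so that was the knock. I'll check it after placing A.

Request:
send_rows --pt "0 0 15" --pt "0 0 30" --pt "0 0 42" --pt "0 0 50" --pt "0 0 56" --pt "0 0 58" --pt "0 0 59" --pt "0 0 59" --roll '[0, 0, 0, 0, 0, 0, 0, 0]' --claw '[0.6, 0.6, 0.6, 0.6, 0.6, 0.6, 0.6, 0.6]'

```text
t: 32.85
eef_pos: [0.4638, -0.1046, -0.0208]
tool_rot: [0.0, 0.988, 0.156, 0.0]
contact_force: [0.0, 0.8, 0.4]
gripper_width: 0.597
grasp_force: 0.0
```

Request:
send_rows --pt "0 0 0" --pt "0 0 0" --pt "0 0 0" --pt "0 0 0" --pt "0 0 0" --pt "0 0 0" --pt "0 0 0" --pt "0 0 0" --roll '[0, 0, 0, 0, 0, 0, 0, 0]' --claw '[0.55, 0.5, 0.45, 0.4, 0.35, 0.3, 0.3, 0.3]' --force 40

```text
t: 33.52
eef_pos: [0.4636, -0.1047, -0.0207]
tool_rot: [0.0, 0.988, 0.156, 0.0]
contact_force: [-1.6, 0.3, 5.3]
gripper_width: 0.362
grasp_force: 39.6
```

```bash
python3 -c "
from h import *
go((.464,-.105,.14),(.4605,.071,.14,1.7))
s=bot.read_camera('scene');t=bot.read_camera('top');cv2.imwrite('pics/t11.png',t[:,:,::-1])
for n,i in(('scene',s),('top',t)):
  for r in green(n,i): print(n,r,atz(n,r[0],.05))
crop(t,240,240,400,330,5,'pics/c11.png')"
```

```text
t 33.52 at [ 0.4636 -0.1047 -0.0207] yaw 17.96 tilt [ 0.0005 -0.0002] w 0.362 gf 39.6 F [-1.6  0.3  5.3]
(0.464, -0.105, 0.14) slide [   0.3    0.4 -160.7] roll 0.0
(0.4605, 0.071, 0.14, 1.7) slide [  50.9 -168.5   -0. ] roll 16.3
scene ((252.25003051757812, 247.25003051757812), (21.920310974121094, 14.142135620117188), 45.0) [ 0.50431301 -0.11229324  0.05      ]
scene ((358.4230651855469, 203.8845977783203), (22.46535873413086, 13.035454750061035), 56.30992889404297) [0.46308485 0.17720825 0.05      ]
top ((260.0, 295.0), (26.0, 14.0), 90.0) [0.45237287 0.18117182 0.05      ]
```

View pics/c11.png

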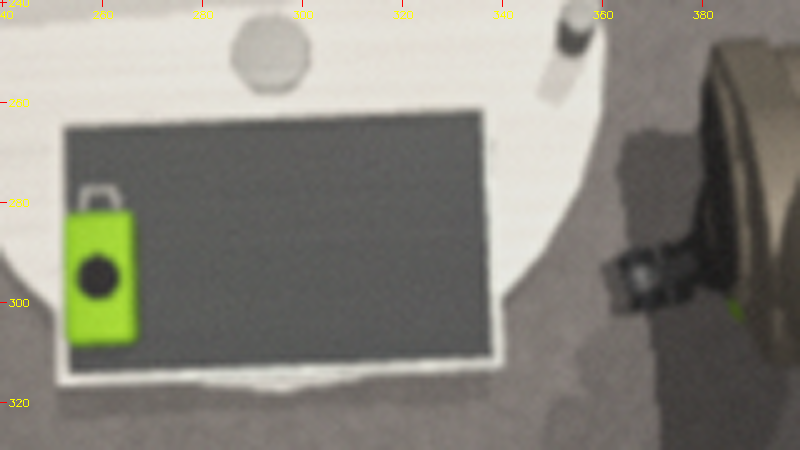

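Fob B lies flat in the pan against its left wall (260,295). That's fine, so I'll lay fob A beside it.

Request:
send_rows --pt "0 0 -5" --pt "0 0 -20" --pt "0 0 -45" --pt "0 0 -75" --pt "0 0 -110" --pt "0 0 -145" --pt "0 0 -170" --pt "0 0 -180" --roll '[0, 0, 0, 0, 0, 0, 0, 0]' --claw '[0.3, 0.3, 0.3, 0.3, 0.3, 0.3, 0.3, 0.3]'

```text
t: 34.28
eef_pos: [0.4654, -0.1048, 0.163]
tool_rot: [0.001, 0.988, 0.156, 0.003]
contact_force: [1.1, 0.4, -1.0]
gripper_width: 0.361
grasp_force: 39.9
```

Request:
send_rows --pt "5 -15 0" --pt "13 -42 0" --pt "22 -72 0" --pt "32 -104 0" --pt "42 -136 0" --pt "52 -168 0" --pt "60 -194 0" --pt "63 -205 0" --roll '[0, 3, 6, 9, 12, 15, 16.3, 16.3]' --claw '[0.3, 0.3, 0.3, 0.3, 0.3, 0.3, 0.3, 0.3]'

```text
t: 34.95
eef_pos: [0.4592, 0.1143, 0.1586]
tool_rot: [-0.001, 1.0, 0.016, -0.0]
contact_force: [-0.0, -0.1, -0.6]
gripper_width: 0.359
grasp_force: 39.9
```

Request:
send_rows --pt "0 0 10" --pt "0 0 25" --pt "0 0 45" --pt "0 0 65" --pt "0 0 80" --pt "0 0 90" --pt "0 0 90" --pt "0 0 90" --roll '[0, 0, 0, 0, 0, 0, 0, 0]' --claw '[0.3, 0.3, 0.3, 0.3, 0.3, 0.3, 0.3, 0.3]'

```text
t: 35.62
eef_pos: [0.4596, 0.109, 0.0683]
tool_rot: [0.0, 1.0, 0.014, -0.001]
contact_force: [0.6, -0.4, -1.1]
gripper_width: 0.359
grasp_force: 39.9
```

```bash
python3 -c "
from h import *
go((.4605,.11,.012,1.7))
s=bot.read_camera('scene'); print(green('scene',s))"
```

```text
t 35.62 at [0.4596 0.109  0.0683] yaw 1.62 tilt [-0.0015 -0.0006] w 0.359 gf 39.9 F [ 0.6 -0.4 -1.1]
(0.4605, 0.11, 0.012, 1.7) slide [ 0.9 -1.  56.3] roll -0.1
[((347.9706115722656, 201.11764526367188), (43.656410217285156, 20.615528106689453), 14.03624439239502)]
```

Request:
send_rows --pt "0 -1 15" --pt "0 -1 30" --pt "0 -1 42" --pt "0 -1 49" --pt "0 -1 53" --pt "0 -1 55" --pt "0 -1 56" --pt "0 -1 57" --roll '[0, 0, 0, 0, 0, 0, 0, 0]' --claw '[0.3, 0.3, 0.3, 0.3, 0.3, 0.3, 0.3, 0.3]'

```text
t: 36.33
eef_pos: [0.4606, 0.111, 0.0124]
tool_rot: [-0.0, 1.0, 0.014, 0.001]
contact_force: [-0.4, 0.1, -0.2]
gripper_width: 0.359
grasp_force: 39.9
```

Request:
send_rows --pt "0 0 0" --pt "0 0 0" --pt "0 0 0" --pt "0 0 0" --pt "0 0 0" --pt "0 0 0" --pt "0 0 0" --pt "0 0 0" --roll '[0, 0, 0, 0, 0, 0, 0, 0]' --claw '[0.3, 0.3, 0.35, 0.4, 0.45, 0.5, 0.55, 0.55]'

```text
t: 37.0
eef_pos: [0.4601, 0.1108, 0.0119]
tool_rot: [-0.0, 1.0, 0.014, 0.0]
contact_force: [-0.3, 0.6, 0.1]
gripper_width: 0.549
grasp_force: 0.0
```

Request:
send_rows --pt "0 0 -10" --pt "0 0 -30" --pt "0 0 -60" --pt "0 0 -95" --pt "0 0 -125" --pt "0 0 -145" --pt "0 0 -148" --pt "0 0 -148" --roll '[0, 0, 0, 0, 0, 0, 0, 0]' --claw '[0.55, 0.55, 0.55, 0.55, 0.55, 0.55, 0.55, 0.55]'

```text
t: 37.67
eef_pos: [0.4611, 0.1111, 0.1618]
tool_rot: [-0.0, 1.0, 0.014, 0.002]
contact_force: [-0.0, 0.7, -0.8]
gripper_width: 0.547
grasp_force: 0.0
```

```bash
python3 -c "
from h import *
go((.45,-.06,.16,45),(.56,-.027,.16,45),(.56,-.027,.05,45))
print(bot.get_obs()['q'])
s=bot.read_camera('scene'); print(green('scene',s))
T=lambda x,y:(210+x/2.4-.5,140+y/2.4-.5)
a,b=atz('top',T(36,207),.12),atz('top',T(348,178),.12);print(a,b,np.degrees(np.arctan2((b-a)[0],-(b-a)[1])))
"
```

```text
t 37.67 at [0.4611 0.1111 0.1618] yaw 1.65 tilt [0.0037 0.0007] w 0.547 gf 0.0 F [-0.   0.7 -0.8]
(0.45, -0.06, 0.16, 45) slide [-16.  170.7   1.8] roll -43.4
(0.56, -0.027, 0.16, 45) slide [101.1  54.4  -0. ] roll 0
(0.56, -0.027, 0.05, 45) slide [  0.   0. 110.] roll 0
[-0.02989029  0.21668144 -0.38252986  2.04400504  0.10407769  0.89509623
 -2.01123639]
[((333.410400390625, 213.43865966796875), (22.14531707763672, 13.500873565673828), 60.945396423339844), ((358.4888000488281, 203.88201904296875), (22.365957260131836, 13.24997329711914), 57.9946174621582)]
[0.59234661 0.24793749 0.12      ] [ 0.61381638 -0.02433019  0.12      ] 4.50874942021374
```

Both fobs now lie in the pan: blobs at (333,213) and (358,204) in the scene view. Now the handle.

Request:
send_rows --pt "15 22 0" --pt "30 45 0" --pt "45 67 0" --pt "60 89 0" --pt "75 111 0" --pt "88 130 0" --pt "95 141 0" --pt "95 141 0" --roll '[-7, -14, -21, -28, -35, -42, -43.4, -43.4]' --claw '[0.5, 0.5, 0.5, 0.5, 0.5, 0.5, 0.5, 0.5]'

```text
t: 38.38
eef_pos: [0.5592, -0.0309, 0.1578]
tool_rot: [-0.0, 0.924, 0.381, -0.001]
contact_force: [0.4, -0.5, 0.5]
gripper_width: 0.505
grasp_force: 0.0
```

Request:
send_rows --pt "0 0 10" --pt "0 0 20" --pt "0 0 30" --pt "0 0 40" --pt "0 0 46" --pt "0 0 50" --pt "0 0 50" --pt "0 0 50" --roll '[0, 0, 0, 0, 0, 0, 0, 0]' --claw '[0.5, 0.5, 0.5, 0.5, 0.5, 0.5, 0.5, 0.5]'

```text
t: 39.05
eef_pos: [0.5592, -0.0271, 0.1098]
tool_rot: [-0.0, 0.924, 0.383, -0.0]
contact_force: [0.1, 0.3, -0.3]
gripper_width: 0.499
grasp_force: 0.0
```

```bash
python3 -c "
from h import *
go((.56,-.027,.05,45))
s=bot.read_camera('scene');crop(s,230,130,380,270,4,'pics/c12.png');print(bot.get_obs()['q'])"
```

```text
t 39.05 at [ 0.5592 -0.0271  0.1098] yaw 45.08 tilt [-0.  0.] w 0.499 gf 0.0 F [ 0.1  0.3 -0.3]
(0.56, -0.027, 0.05, 45) slide [ 0.7  0.5 59.8] roll 0.1
[ 0.24971403  0.42405743 -0.39349858  1.89682768  0.20976863  0.86006548
 -1.03416818]
```

View pics/c12.png

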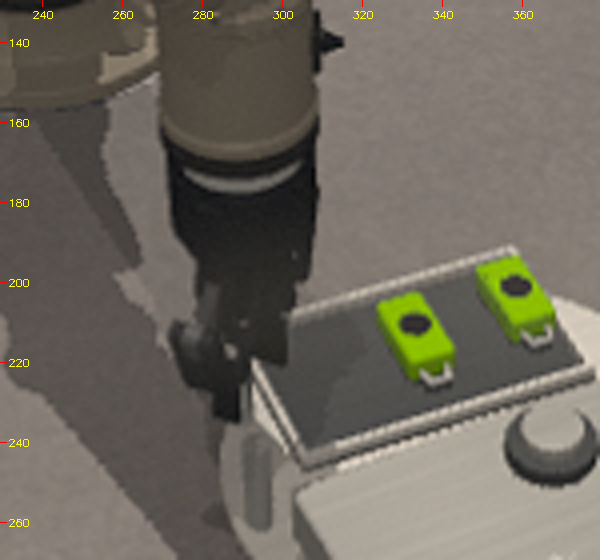

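The two fobs lie flat side by side in the pan at (334,213) and (359,205). The fingers are above the handle top (294,239), so I go down and grip it.

Request:
send_rows --pt "0 0 10" --pt "0 0 20" --pt "0 0 30" --pt "0 0 40" --pt "0 0 50" --pt "0 0 57" --pt "0 0 61" --pt "0 0 62" --roll '[0, 0, 0, 0, 0, 0, 0, 0]' --claw '[0.5, 0.5, 0.5, 0.5, 0.5, 0.5, 0.5, 0.5]'

```text
t: 39.77
eef_pos: [0.5585, -0.0273, 0.0467]
tool_rot: [-0.0, 0.924, 0.383, -0.001]
contact_force: [0.3, -0.7, 0.1]
gripper_width: 0.501
grasp_force: 0.0
```

Request:
send_rows --pt "0 0 0" --pt "0 0 0" --pt "0 0 0" --pt "0 0 0" --pt "0 0 0" --pt "0 0 0" --pt "0 0 0" --pt "0 0 0" --roll '[0, 0, 0, 0, 0, 0, 0, 0]' --claw '[0.44, 0.38, 0.32, 0.26, 0.2, 0.14, 0.1, 0.1]' --force 40

```text
t: 40.43
eef_pos: [0.5594, -0.0266, 0.0483]
tool_rot: [-0.0, 0.924, 0.383, 0.0]
contact_force: [-2.0, 4.0, 5.5]
gripper_width: 0.168
grasp_force: 39.2
```

```bash
python3 -c "
from h import *
ax=np.array([.554,.109]);P0=np.array([.5594,-.0266]);d=P0-ax;r=np.hypot(*d);p0=np.degrees(np.arctan2(d[1],d[0]));print(r,p0)
M=np.array([[1,1],[1,-1]])/2**.5
tot=174;ph=np.radians(p0-np.linspace(0,tot,33));P=ax+r*np.c_[np.cos(ph),np.sin(ph)]
L=np.round((M@((P-P0).T*1000)).T)
for k in range(4): print((L[8*k+1:8*k+9]-L[8*k]).astype(int).tolist())
"
```

```text
0.13570747952858014 -87.71951467531814
[[-9, -9], [-17, -19], [-24, -30], [-30, -41], [-35, -53], [-39, -65], [-42, -78], [-43, -91]]
[[-1, -13], [0, -25], [3, -38], [6, -51], [11, -63], [16, -74], [23, -85], [31, -95]]
[[8, -10], [18, -19], [28, -26], [39, -33], [51, -39], [63, -43], [75, -46], [88, -48]]
[[13, -1], [26, -1], [39, 0], [51, 3], [63, 7], [75, 12], [87, 18], [97, 26]]
```

Request:
send_rows --pt "-9 -9 0" --pt "-17 -19 0" --pt "-24 -30 0" --pt "-30 -41 0" --pt "-35 -53 0" --pt "-39 -65 0" --pt "-42 -78 0" --pt "-43 -91 0" --roll '[0, 0, 0, 0, 0, 0, 0, 0]' --claw '[0.1, 0.1, 0.1, 0.1, 0.1, 0.1, 0.1, 0.1]'

```text
t: 41.1
eef_pos: [0.463, 0.0013, 0.0482]
tool_rot: [0.002, 0.925, 0.381, -0.002]
contact_force: [-4.5, -11.7, 14.2]
gripper_width: 0.165
grasp_force: 42.8
```

```bash
python3 -c "
from h import *
go()
ax=np.array([.554,.109]);d=bot.get_obs()['eef_pos'][:2]-ax;print(np.hypot(*d),np.degrees(np.arctan2(d[1],d[0])))"
```

```text
t 41.1 at [0.463  0.0013 0.0482] yaw 44.76 tilt [-0.0021 -0.006 ] w 0.165 gf 42.8 F [ -4.5 -11.7  14.2]
0.14097160705025766 -130.17868906401608
```

Moving with modest force; continuing.

Request:
send_rows --pt "-1 -13 0" --pt "0 -25 0" --pt "3 -38 0" --pt "6 -51 0" --pt "11 -63 0" --pt "16 -74 0" --pt "23 -85 0" --pt "31 -95 0" --roll '[0, 0, 0, 0, 0, 0, 0, 0]' --claw '[0.1, 0.1, 0.1, 0.1, 0.1, 0.1, 0.1, 0.1]'

```text
t: 41.77
eef_pos: [0.4183, 0.094, 0.0479]
tool_rot: [0.001, 0.924, 0.382, -0.001]
contact_force: [-1.8, -3.8, 5.0]
gripper_width: 0.167
grasp_force: 42.3
```

```bash
python3 -c "
from h import *
go()
ax=np.array([.554,.109]);d=bot.get_obs()['eef_pos'][:2]-ax;print(np.hypot(*d),np.degrees(np.arctan2(d[1],d[0])))"
```

```text
t 41.77 at [0.4183 0.094  0.0479] yaw 44.94 tilt [-0.0009 -0.0026] w 0.167 gf 42.3 F [-1.8 -3.8  5. ]
0.1364891604679428 -173.67790168662154
```

Request:
send_rows --pt "8 -10 0" --pt "18 -19 0" --pt "28 -26 0" --pt "39 -33 0" --pt "51 -39 0" --pt "63 -43 0" --pt "75 -46 0" --pt "88 -48 0" --roll '[0, 0, 0, 0, 0, 0, 0, 0]' --claw '[0.1, 0.1, 0.1, 0.1, 0.1, 0.1, 0.1, 0.1]'

```text
t: 42.43
eef_pos: [0.4478, 0.1907, 0.0479]
tool_rot: [0.001, 0.924, 0.382, -0.0]
contact_force: [0.4, -4.9, 5.4]
gripper_width: 0.17
grasp_force: 42.4
```

```bash
python3 -c "
from h import *
go()
ax=np.array([.554,.109]);d=bot.get_obs()['eef_pos'][:2]-ax;print(np.hypot(*d),np.degrees(np.arctan2(d[1],d[0])))"
```

```text
t 42.43 at [0.4478 0.1907 0.0479] yaw 44.97 tilt [ 0.     -0.0021] w 0.17 gf 42.4 F [ 0.4 -4.9  5.4]
0.13395043844884927 142.43276117356726
```

Request:
send_rows --pt "13 -1 0" --pt "26 -1 0" --pt "39 0 0" --pt "51 3 0" --pt "63 7 0" --pt "75 12 0" --pt "87 18 0" --pt "95 24 0" --roll '[0, 0, 0, 0, 0, 0, 0, 0]' --claw '[0.1, 0.1, 0.1, 0.1, 0.1, 0.1, 0.1, 0.1]'

```text
t: 43.1
eef_pos: [0.5305, 0.2465, 0.048]
tool_rot: [-0.002, 0.923, 0.384, 0.0]
contact_force: [-4.5, 13.1, 1.3]
gripper_width: 0.165
grasp_force: 40.2
```

Request:
send_rows --pt "1 1 0" --pt "2 2 0" --pt "3 2 0" --pt "3 2 0" --pt "3 2 0" --pt "3 2 0" --pt "3 2 0" --pt "3 2 0" --roll '[0, 0, 0, 0, 0, 0, 0, 0]' --claw '[0.1, 0.1, 0.1, 0.1, 0.1, 0.1, 0.1, 0.1]'

```text
t: 43.77
eef_pos: [0.5338, 0.2474, 0.0481]
tool_rot: [-0.003, 0.923, 0.384, 0.001]
contact_force: [-2.6, 7.6, 0.4]
gripper_width: 0.165
grasp_force: 40.0
```

```bash
python3 -c "
from h import *
go()
ax=np.array([.554,.109]);d=bot.get_obs()['eef_pos'][:2]-ax;print(np.hypot(*d),np.degrees(np.arctan2(d[1],d[0])))"
```

```text
t 43.77 at [0.5338 0.2474 0.0481] yaw 45.2 tilt [-0.0002  0.0056] w 0.165 gf 40.0 F [-2.6  7.6  0.4]
0.13986306281343297 98.29401772086004
```

Request:
send_rows --pt "1 1 0" --pt "1 2 0" --pt "2 3 0" --pt "2 4 0" --pt "3 5 0" --pt "3 5 0" --pt "3 5 0" --pt "3 5 0" --roll '[0, 0, 0, 0, 0, 0, 0, 0]' --claw '[0.1, 0.1, 0.1, 0.1, 0.1, 0.1, 0.1, 0.1]'

```text
t: 44.43
eef_pos: [0.5388, 0.2486, 0.0481]
tool_rot: [-0.004, 0.923, 0.385, 0.001]
contact_force: [-4.3, 13.0, -2.4]
gripper_width: 0.168
grasp_force: 39.0
```

Request:
send_rows --pt "0 1 0" --pt "1 1 0" --pt "1 2 0" --pt "1 2 0" --pt "1 2 0" --pt "1 2 0" --pt "1 2 0" --pt "1 2 0" --roll '[0, 0, 0, 0, 0, 0, 0, 0]' --claw '[0.1, 0.1, 0.1, 0.1, 0.1, 0.1, 0.1, 0.1]'

```text
t: 45.1
eef_pos: [0.5403, 0.2488, 0.0481]
tool_rot: [-0.005, 0.923, 0.385, 0.001]
contact_force: [-3.9, 14.9, -2.2]
gripper_width: 0.169
grasp_force: 39.0
```

Request:
send_rows --pt "1 1 0" --pt "1 1 0" --pt "2 2 0" --pt "2 2 0" --pt "2 2 0" --pt "2 2 0" --pt "2 2 0" --pt "2 2 0" --roll '[0, 0, 0, 0, 0, 0, 0, 0]' --claw '[0.1, 0.1, 0.1, 0.1, 0.1, 0.1, 0.1, 0.1]'

```text
t: 45.77
eef_pos: [0.5434, 0.2495, 0.0481]
tool_rot: [-0.005, 0.923, 0.386, 0.002]
contact_force: [-3.6, 15.8, -2.8]
gripper_width: 0.162
grasp_force: 39.1
```

Request:
send_rows --pt "1 0 0" --pt "2 1 0" --pt "3 1 0" --pt "4 1 0" --pt "4 1 0" --pt "4 1 0" --pt "4 1 0" --pt "4 1 0" --roll '[0, 0, 0, 0, 0, 0, 0, 0]' --claw '[0.1, 0.1, 0.1, 0.1, 0.1, 0.1, 0.1, 0.1]'

```text
t: 46.43
eef_pos: [0.5474, 0.2501, 0.0481]
tool_rot: [-0.004, 0.923, 0.385, 0.002]
contact_force: [-3.4, 12.2, -2.0]
gripper_width: 0.162
grasp_force: 39.2
```

Request:
send_rows --pt "1 1 0" --pt "1 1 0" --pt "2 2 0" --pt "2 2 0" --pt "3 3 0" --pt "3 3 0" --pt "3 3 0" --pt "3 3 0" --roll '[0, 0, 0, 0, 0, 0, 0, 0]' --claw '[0.1, 0.1, 0.1, 0.1, 0.1, 0.1, 0.1, 0.1]'

```text
t: 47.1
eef_pos: [0.5514, 0.2507, 0.0482]
tool_rot: [-0.004, 0.923, 0.385, 0.002]
contact_force: [-3.6, 13.3, -2.1]
gripper_width: 0.165
grasp_force: 39.3
```

```bash
python3 -c "
from h import *
go()
s=bot.read_camera('scene');t=bot.read_camera('top');print(green('scene',s),green('top',t));cv2.imwrite('pics/s13.png',s[:,:,::-1]);cv2.imwrite('pics/t13.png',t[:,:,::-1])"
```

```text
t 47.1 at [0.5514 0.2507 0.0482] yaw 45.35 tilt [-0.0003  0.0094] w 0.165 gf 39.3 F [-3.6 13.3 -2.1]
[] []
```

Request:
send_rows --pt "1 1 0" --pt "1 1 0" --pt "2 2 0" --pt "2 2 0" --pt "3 3 0" --pt "3 3 0" --pt "3 3 0" --pt "3 3 0" --roll '[0, 0, 0, 0, 0, 0, 0, 0]' --claw '[0.1, 0.1, 0.1, 0.1, 0.1, 0.1, 0.1, 0.1]'

```text
t: 47.87
eef_pos: [0.5513, 0.2506, 0.048]
tool_rot: [-0.005, 0.922, 0.386, -0.002]
contact_force: [-16.0, 12.3, 7.6]
gripper_width: 0.161
grasp_force: 40.2
```

Request:
send_rows --pt "1 1 0" --pt "1 1 0" --pt "2 2 0" --pt "2 2 0" --pt "3 3 0" --pt "3 3 0" --pt "3 3 0" --pt "3 3 0" --roll '[0, 0, 0, 0, 0, 0, 0, 0]' --claw '[0.1, 0.1, 0.1, 0.1, 0.1, 0.1, 0.1, 0.1]'

```text
t: 48.53
eef_pos: [0.5512, 0.2506, 0.0477]
tool_rot: [-0.005, 0.922, 0.387, -0.006]
contact_force: [-26.2, 10.9, 16.3]
gripper_width: 0.167
grasp_force: 40.3
```

Firm resistance at x 0.551: the stop. Release and lift.

Request:
send_rows --pt "-2 -2 0" --pt "-3 -3 0" --pt "-3 -3 0" --pt "-3 -3 0" --pt "-3 -3 0" --pt "-3 -3 0" --pt "-3 -3 0" --pt "-3 -3 0" --roll '[0, 0, 0, 0, 0, 0, 0, 0]' --claw '[0.1, 0.15, 0.2, 0.3, 0.4, 0.5, 0.5, 0.5]'

```text
t: 49.2
eef_pos: [0.558, 0.2419, 0.0477]
tool_rot: [0.0, 0.924, 0.383, 0.0]
contact_force: [-1.1, -0.7, 0.1]
gripper_width: 0.501
grasp_force: 0.0
```

Request:
send_rows --pt "0 0 -10" --pt "0 0 -30" --pt "0 0 -55" --pt "0 0 -80" --pt "-20 0 -110" --pt "-60 0 -140" --pt "-90 0 -152" --pt "-100 0 -152" --roll '[0, 0, 0, 0, 0, 0, 0, 0]' --claw '[0.5, 0.5, 0.5, 0.5, 0.4, 0.2, 0.0, 0.0]'

```text
t: 49.87
eef_pos: [0.486, 0.1691, 0.2038]
tool_rot: [0.001, 0.924, 0.382, 0.002]
contact_force: [-0.1, -0.4, -0.3]
gripper_width: 0.006
grasp_force: 0.0
```

```bash
python3 -c "
from h import *
go((.645,.116,.2,45))
s=bot.read_camera('scene');t=bot.read_camera('top');print(green('scene',s),green('top',t));cv2.imwrite('pics/s14.png',s[:,:,::-1]);cv2.imwrite('pics/t14.png',t[:,:,::-1])
for P in((.5434,.2436,.098),(.5434,.2436,.03),(.551,.2506,.098),(.551,.2506,.03)): print(P,proj('top',P),proj('scene',P))
g=cv2.cvtColor(t,cv2.COLOR_RGB2GRAY)
print('top cols 222-250, rows 228-262'); print('\n'.join(str(r)+' '+' '.join(f'{v:3d}' for v in g[r,222:252]) for r in range(228,264,2)))
"
```

```text
t 49.87 at [0.486  0.1691 0.2038] yaw 44.92 tilt [ 0.0045 -0.0011] w 0.006 gf 0.0 F [-0.1 -0.4 -0.3]
(0.645, 0.116, 0.2, 45) slide [ 75.1 149.9   3.8] roll -0.1
[] []
(0.5434, 0.2436, 0.098) [228.06033368 250.48301852] [398.36607452 204.22579161]
(0.5434, 0.2436, 0.03) [233.89974698 255.33598847] [395.82804186 223.97566787]
(0.551, 0.2506, 0.098) [224.87525314 246.98853484] [402.41593196 205.55354872]
(0.551, 0.2506, 0.03) [230.88400139 252.0340171 ] [399.73592508 225.29507937]
top cols 222-250, rows 228-262
228 116 119 116 119 121 119 116 118 116 105 103 114 119 122 124 123 121 126 124 125 126 128 126 126 129 129 121 109  89  94
230 117 120 119 117 117 119 117 116 120 112 109 108 114 124 122 124 121 125 127 126 128 129 129 129 133 133 133 133 118  96
232 116 117 116 117 116 117 119 117 118 118 117 109 106 112 120 127 126 127 128 130 131 132 131 134 134 136 139 140 140 126
234 114 116 118 118 115 115 117 115 117 115 115 113 107 104 107 122 128 129 130 132 130 132 136 138 139 142 143 143 146 145
236 115 114 115 114 114 114 117 112 114 111 109 109 108 102 101 106 122 130 137 135 136 13
[... 945 characters left out ...]
 111 110 109 109 110 108 105 108 108 103 107 105 105 103 105 102 100  99 100  97
254 111 112 113 111 112 112 112 111 111 112 111 109 111 110 111 107 107 107 108 107 106 105 105 105 103 102 102 103 103  99
256 114 112 113 114 112 112 112 113 111 110 111 110 110 110 110 108 108 109 108 109 106 108 107 104 105 104 104 102 100 100
258 112 114 113 114 112 113 112 110 111 112 113 112 110 111 112 108 110 109 108 106 106 108 106 107 105 104 103 104 104 102
260 112 115 114 115 112 113 112 114 111 113 114 110 111 112 111 112 111 107 111 106 107 108 108 107 105 106 105 104 103 103
262 114 112 110 112 111 112 113 112 114 111 112 112 110 111 111 112 109 110 112 109 108 108 109 108 107 108 108 103 106 105
```

Request:
send_rows --pt "-26 22 0" --pt "-52 44 0" --pt "-78 66 0" --pt "-104 88 0" --pt "-130 110 0" --pt "-156 132 0" --pt "-182 154 0" --pt "-205 177 0" --roll '[0, 0, 0, 0, 0, 0, 0, 0]' --claw '[0, 0, 0, 0, 0, 0, 0, 0]'

```text
t: 50.63
eef_pos: [0.4675, -0.0996, 0.1996]
tool_rot: [-0.0, 0.924, 0.383, -0.0]
contact_force: [0.4, 0.0, -0.0]
gripper_width: -0.001
grasp_force: 0.0
```

```bash
python3 -c "
from h import *
go((.645,.116,.2,45))
s=bot.read_camera('scene');t=bot.read_camera('top');print(green('scene',s),green('top',t));cv2.imwrite('pics/s15.png',s[:,:,::-1]);cv2.imwrite('pics/t15.png',t[:,:,::-1])
# handle top: bright/dark blobs vs the first picture near the expected end
g=cv2.cvtColor(t,cv2.COLOR_RGB2GRAY)
print('\n'.join(str(r)+' '+' '.join(f'{v:3d}' for v in g[r,218:248]) for r in range(234,264,1)))
"
```

```text
t 50.63 at [ 0.4675 -0.0996  0.1996] yaw 45.09 tilt [-0.0003  0.0001] w -0.001 gf 0.0 F [ 0.4  0.  -0. ]
(0.645, 0.116, 0.2, 45) slide [278.  -26.4  -0.4] roll 0.1
[] []
234 120 119 119 118 121 122 119 115 109 109 110 111 119 149 177 181 180 180 181 180 182 182 185 186 185 186 187 186 186 186
235 120 120 120 121 123 122 121 118 110 110 110 112 127 161 182 186 186 185 187 185 182 184 183 184 187 185 187 184 187 184
236 120 120 121 122 123 122 120 115 107 108 105 114 137 169 182 186 184 186 186 188 185 185 186 185 187 186 187 186 186 189
237 120 120 119 119 121 122 120 116 110 108 110 116 147 174 186 183 186 187 185 186 186 186 184 187 187 185 188 187 186 187
238 120 120 118 120 120 122 123 117 111 106 108 125 153 180 186 185 183 186 187 186 185 187 187 185 187 187 188 189 185 187
239 121 123 124 123 120 123 124 120 114 109 113 132 164 182 185 186 187 186 186 187 186 188 186 186 186 185 186 187 185 187
240 122 125 126 126 122 125 124 120 116 110 115 144 173 186 185 184 185 187 187 186 185 187 185 187 186 186 186 186 185 187
241 125 125 126 127 126 124 125 122 118 112 123 154 183 189 18
[... 2089 characters left out ...]
 168 199 194 161 126  99  97 108 139 188 210 216 216 217 217 218 217 217 217 218
259 123 125 123 122 123 123 125 123 124 128 161 192 195 186 170 155 149 162 183 205 215 217 218 218 218 218 218 218 219 217
260 123 125 125 124 127 125 126 125 119 123 150 182 193 196 190 188 187 193 202 216 217 217 217 216 218 217 217 217 217 217
261 127 125 130 128 125 125 122 124 122 122 140 171 191 195 195 194 193 197 207 215 217 217 215 218 214 215 215 215 217 213
262 123 125 127 127 124 124 124 124 122 122 131 164 190 192 192 192 193 200 210 216 216 215 214 214 214 214 214 213 213 214
263 122 123 124 125 125 124 128 124 125 122 130 158 187 193 191 191 192 204 213 212 213 212 212 213 213 213 211 211 212 213
```

The top view shows the handle's top at (228,251). The predicted stop position projects to (228,250.5), so the turntable is fully round. Now the button, fingers shut.

Request:
send_rows --pt "40 -4 0" --pt "80 -8 0" --pt "120 -12 0" --pt "160 -16 0" --pt "200 -20 0" --pt "240 -24 0" --pt "270 -26 0" --pt "278 -26 0" --roll '[0, 0, 0, 0, 0, 0, 0, 0]' --claw '[0, 0, 0, 0, 0, 0, 0, 0]'

```text
t: 51.4
eef_pos: [0.6472, 0.1249, 0.1988]
tool_rot: [-0.002, 0.922, 0.386, 0.001]
contact_force: [-0.2, 1.1, 0.6]
gripper_width: -0.005
grasp_force: 0.0
```

Request:
send_rows --pt "0 0 15" --pt "0 0 30" --pt "0 0 40" --pt "0 0 45" --pt "0 0 50" --pt "0 0 50" --pt "0 0 50" --pt "0 0 50" --roll '[0, 0, 0, 0, 0, 0, 0, 0]' --claw '[0, 0, 0, 0, 0, 0, 0, 0]'

```text
t: 52.07
eef_pos: [0.6458, 0.117, 0.1507]
tool_rot: [0.0, 0.924, 0.383, 0.001]
contact_force: [0.7, -0.3, -0.5]
gripper_width: 0.003
grasp_force: 0.0
```

```bash
python3 -c "
from h import *
go((.645,.116,.14,45))"
```

```text
t 52.07 at [0.6458 0.117  0.1507] yaw 45.05 tilt [0.0013 0.0003] w 0.003 gf 0.0 F [ 0.7 -0.3 -0.5]
(0.645, 0.116, 0.14, 45) slide [-1.3  0.2 10.7] roll 0.0
```

Request:
send_rows --pt "0 0 2" --pt "0 0 4" --pt "0 0 6" --pt "0 0 8" --pt "0 0 10" --pt "0 0 12" --pt "0 0 14" --pt "0 0 15" --roll '[0, 0, 0, 0, 0, 0, 0, 0]' --claw '[0, 0, 0, 0, 0, 0, 0, 0]'

```text
t: 52.73
eef_pos: [0.6451, 0.1169, 0.1344]
tool_rot: [-0.0, 0.924, 0.383, -0.0]
contact_force: [-0.2, -0.6, 0.4]
gripper_width: -0.002
grasp_force: 0.0
```

Request:
send_rows --pt "0 0 2" --pt "0 0 4" --pt "0 0 6" --pt "0 0 8" --pt "0 0 9" --pt "0 0 10" --pt "0 0 10" --pt "0 0 10" --roll '[0, 0, 0, 0, 0, 0, 0, 0]' --claw '[0, 0, 0, 0, 0, 0, 0, 0]'

```text
t: 53.4
eef_pos: [0.6452, 0.117, 0.1248]
tool_rot: [0.0, 0.924, 0.383, -0.0]
contact_force: [0.6, 0.1, -0.4]
gripper_width: -0.001
grasp_force: 0.0
```

Request:
send_rows --pt "0 0 1" --pt "0 0 2" --pt "0 0 3" --pt "0 0 4" --pt "0 0 5" --pt "0 0 5" --pt "0 0 5" --pt "0 0 5" --roll '[0, 0, 0, 0, 0, 0, 0, 0]' --claw '[0, 0, 0, 0, 0, 0, 0, 0]'

```text
t: 54.07
eef_pos: [0.6453, 0.117, 0.1199]
tool_rot: [0.0, 0.924, 0.383, 0.0]
contact_force: [0.6, 0.7, -0.6]
gripper_width: 0.001
grasp_force: 0.0
```

Request:
send_rows --pt "0 0 1" --pt "0 0 2" --pt "0 0 3" --pt "0 0 4" --pt "0 0 4" --pt "0 0 4" --pt "0 0 4" --pt "0 0 4" --roll '[0, 0, 0, 0, 0, 0, 0, 0]' --claw '[0, 0, 0, 0, 0, 0, 0, 0]'

```text
t: 54.73
eef_pos: [0.6453, 0.117, 0.1159]
tool_rot: [0.0, 0.924, 0.383, 0.0]
contact_force: [-0.3, -0.5, -0.3]
gripper_width: -0.004
grasp_force: 0.0
```

Request:
send_rows --pt "0 0 1" --pt "0 0 2" --pt "0 0 3" --pt "0 0 4" --pt "0 0 4" --pt "0 0 4" --pt "0 0 4" --pt "0 0 4" --roll '[0, 0, 0, 0, 0, 0, 0, 0]' --claw '[0, 0, 0, 0, 0, 0, 0, 0]'

```text
t: 55.4
eef_pos: [0.6452, 0.117, 0.1119]
tool_rot: [0.0, 0.924, 0.383, -0.0]
contact_force: [0.3, -0.1, 1.1]
gripper_width: 0.0
grasp_force: 0.0
```

Request:
send_rows --pt "0 0 1" --pt "0 0 2" --pt "0 0 3" --pt "0 0 3" --pt "0 0 3" --pt "0 0 3" --pt "0 0 3" --pt "0 0 3" --roll '[0, 0, 0, 0, 0, 0, 0, 0]' --claw '[0, 0, 0, 0, 0, 0, 0, 0]'

```text
t: 56.07
eef_pos: [0.6454, 0.117, 0.109]
tool_rot: [0.0, 0.924, 0.383, 0.0]
contact_force: [-0.9, -0.3, 1.9]
gripper_width: -0.002
grasp_force: 1.4
```

Request:
send_rows --pt "0 0 1" --pt "0 0 2" --pt "0 0 3" --pt "0 0 3" --pt "0 0 3" --pt "0 0 3" --pt "0 0 3" --pt "0 0 3" --roll '[0, 0, 0, 0, 0, 0, 0, 0]' --claw '[0, 0, 0, 0, 0, 0, 0, 0]'

```text
t: 56.73
eef_pos: [0.6454, 0.117, 0.106]
tool_rot: [0.0, 0.924, 0.383, 0.0]
contact_force: [-0.8, 0.1, 4.7]
gripper_width: 0.001
grasp_force: 2.2
```

Request:
send_rows --pt "0 0 1" --pt "0 0 2" --pt "0 0 2" --pt "0 0 2" --pt "0 0 2" --pt "0 0 2" --pt "0 0 2" --pt "0 0 2" --roll '[0, 0, 0, 0, 0, 0, 0, 0]' --claw '[0, 0, 0, 0, 0, 0, 0, 0]'

```text
t: 57.4
eef_pos: [0.6455, 0.117, 0.1053]
tool_rot: [0.0, 0.924, 0.383, 0.0]
contact_force: [-3.4, -2.0, 13.1]
gripper_width: -0.002
grasp_force: 6.7
```

The button has bottomed out at 13 N. One more millimetre to be sure, then let go and retreat.

Request:
send_rows --pt "0 0 1" --pt "0 0 1" --pt "0 0 1" --pt "0 0 1" --pt "0 0 1" --pt "0 0 1" --pt "0 0 1" --pt "0 0 1" --roll '[0, 0, 0, 0, 0, 0, 0, 0]' --claw '[0, 0, 0, 0, 0, 0, 0, 0]'

```text
t: 58.07
eef_pos: [0.6456, 0.1171, 0.1052]
tool_rot: [0.0, 0.924, 0.383, 0.0]
contact_force: [-5.9, -2.2, 18.7]
gripper_width: -0.003
grasp_force: 9.5
```

Request:
send_rows --pt "0 0 -2" --pt "0 0 -6" --pt "0 0 -12" --pt "0 0 -25" --pt "0 0 -50" --pt "0 0 -80" --pt "0 0 -105" --pt "0 0 -110" --roll '[0, 0, 0, 0, 0, 0, 0, 0]' --claw '[0, 0, 0, 0, 0, 0, 0, 0]'

```text
t: 58.73
eef_pos: [0.6473, 0.1178, 0.2184]
tool_rot: [0.0, 0.924, 0.383, 0.003]
contact_force: [0.4, 1.0, 0.8]
gripper_width: -0.006
grasp_force: 0.0
```

Request:
send_rows --pt "-30 20 0" --pt "-60 40 0" --pt "-90 60 0" --pt "-120 80 0" --pt "-150 100 0" --pt "-180 120 0" --pt "-195 130 0" --pt "-200 135 0" --roll '[0, 0, 0, 0, 0, 0, 0, 0]' --claw '[0, 0, 0, 0, 0, 0, 0, 0]'

```text
t: 59.4
eef_pos: [0.5977, -0.1251, 0.2125]
tool_rot: [0.001, 0.925, 0.38, -0.001]
contact_force: [-0.4, -0.1, -0.2]
gripper_width: -0.001
grasp_force: 0.0
```

```bash
python3 -c "
from h import *
go()
t=bot.read_camera('top');s=bot.read_camera('scene')
T0=cv2.imread('pics/t15.png')[:,:,::-1];S7=cv2.imread('pics/s7.png')[:,:,::-1];S0=cv2.imread('pics/scene0.png')[:,:,::-1];t0=cv2.imread('pics/top0.png')[:,:,::-1]
d=lambda a,b,x0,y0,x1,y1:round(float(np.abs(a[y0:y1,x0:x1].astype(int)-b[y0:y1,x0:x1]).mean()),1)
print('handle',d(t,T0,215,235,250,265),'bell',d(t,t0,365,145,408,185),'bottle',d(t,t0,425,155,465,195),'box',d(t,t0,130,285,170,340),'tray vs s7',d(s,S7,125,290,190,355),'cup/coaster top vs t15',d(t,T0,480,270,535,325),'tray top',d(t,T0,470,200,530,265))
print(green('top',t),green('scene',s))"
```

```text
t 59.4 at [ 0.5977 -0.1251  0.2125] yaw 44.7 tilt [-0.0019 -0.002 ] w -0.001 gf 0.0 F [-0.4 -0.1 -0.2]
handle 5.8 bell 10.2 bottle 30.3 box 8.4 tray vs s7 30.0 cup/coaster top vs t15 21.7 tray top 33.4
[] []
```

```bash
python3 -c "
from h import *
t=bot.read_camera('top')
g=lambda i:cv2.cvtColor(i,cv2.COLOR_RGB2GRAY)
L=lambda n:g(cv2.imread('pics/'+n)[:,:,::-1])
t0,t15,s0,s7,s15,t11=L('top0.png'),L('t15.png'),L('scene0.png'),L('s7.png'),L('s15.png'),L('t11.png')
def m(a,b,x0,y0,x1,y1):
    r=cv2.matchTemplate(b[y0-10:y1+10,x0-10:x1+10],a[y0:y1,x0:x1],cv2.TM_CCOEFF_NORMED);_,v,_,l=cv2.minMaxLoc(r);return round(v,2),(l[0]-10,l[1]-10)
print('bell',m(t0,t15,365,145,408,185),m(t0,g(t),365,145,408,185)); print('bottle',m(t0,t15,425,155,465,195),m(s0,s15,208,292,245,356)); print('box',m(t0,t15,130,285,170,340),'cup(top) vs t11',m(t11,t15,480,270,535,325),'disc tray',m(t11,t15,470,200,530,265),m(s7,s15,125,290,190,355))"
```

```text
bell (0.99, (0, 0)) (0.63, (0, 0))
bottle (1.0, (0, 0)) (1.0, (0, 0))
box (1.0, (0, 0)) cup(top) vs t11 (0.95, (0, 0)) disc tray (0.75, (0, 0)) (0.69, (0, 0))
```

Bell, bottle and box haven't moved, and the cup and disc are in place. Handing in.

```bash
python3 -c "
from station import bot
print(bot.hand_in())"
```

```text
the job is handed in; nothing more can be done
None
```

I handed the job in at about 60 s with every step done in order; the fobs are hidden under the steel head, so I couldn't see them after the half turn, and the hand-in gave no verdict.

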